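# Refit the mini-centrifuge rotor and snap its retaining clip home

### The job

Fit the blue rotor over the mini-centrifuge's spindle, all the way down, and then lock it there with the red-tabbed spring clip: push the clip sideways, mouth first, into the groove just above the rotor's hub until it snaps fully home around the spindle. The drive hangs on soft rubber mounts and will give way as you push: follow it until the clip snaps, but do not push it over to its stops. Leave the rest of the bench as it is.

Things in the scene. Friction and masses are not known exactly. Their poses are not given: they have to be found in the camera images.
- rotor: BLUE centrifuge rotor, loose, standing on the bench in one of two places (the white one stands in the other). A low round skirt 92 mm across and 14 mm high with eight dark tube holes, and a smooth round hub in its middle; a 20 mm bore runs right through. About 0.16 kg. Origin: centre of its underside, z up along the bore. Fully down on the spindle its origin lies 42 mm below groove.
- rotor_hub (a point): centre of the blue rotor's hub top, 42 mm above the rotor's underside. The hub is 40 mm across and its smooth side stands clear for the 28 mm above the skirt: grip it there. With the rotor fully down this point coincides with groove.
- groove (a point): on the spindle's axis at the floor of its groove, about 97 mm above the bench; moves with the spindle. The spindle is an upright steel shaft 18 mm across, in the middle of the bowl; the rotor drops over it onto a 60 mm drive plate 42 mm below this point. From this point the shaft is a 10 mm neck, for 7.6 mm up to the head. With the rotor down, that gap between hub and head is the groove, open all round.
- spindle_head (a point): top of the spindle, 20 mm above groove. The head above the neck is 18 mm across, its lower edge bevelled by 1.5 mm and its top tapered to 9 mm, which guides the rotor's bore.
- drive_rest (a point): where groove rests, fixed to the centrifuge (the weight of the drive lowers it by 0.5 mm). The drive floats on rubber mounts: it gives 1 mm sideways for each 1.6 N and 1 mm down for each 6 N, springs back to the middle when let go, and meets its stops 15 mm off centre. It must not be pushed 13 mm off centre (21 N) or 3.5 mm down (21 N).
- centrifuge: mini-centrifuge, silver, fixed: round housing 164 mm across, rim 85 mm high, open bowl 134 mm across and 40 mm deep. Its control nose stands out to 101 mm from the axis on its own -x side; its clear domed lid is open, leaning back on its own +x side, 75 to 260 mm from the axis, up to 240 mm high. Origin: on the bench under the spindle's rest position, z up.
- clip: spring clip, loose, lying flat on the mat: a steel horseshoe 28 mm wide and 6 mm thick, mouth towards its own +x, with a 12 mm wide tang towards -x that carries a red tab. About 0.14 kg. Origin: centre of the seat that takes the spindle's neck, on the underside. Home: origin at groove, lying on the hub, z up. It may be pushed in from any side, mouth first.
- clip_tab (a point): middle of the clip's upright RED finger tab, 33 mm behind the seat (clip x = -33 mm), 20 mm above the underside. T-shaped from above: a web 26 mm long (x -46 to -20 mm) and 12 mm thick (clip y), top 35 mm above the underside, flush with the tang below; behind it a thumb plate 28 mm wide, 5 mm thick (x -51 to -46 mm), equally high. Pinch the web, or push on the plate's back.
- clip_mouth (a point): middle of the clip's mouth, between the lips, 5 mm ahead of the seat. The sprung lips stand 6.6 mm apart; flared tips, 10 mm ahead of the seat, catch a neck up to 4 mm off line. They meet the neck 9 mm short of home. At 9 to 13 N they spread, the clip jumps home and the push drops by 3 N or more. As drive and contacts give way, the hand goes 6 to 10 mm PAST the home seen before; then ease back.
- mat: thin green-blue bench mat, 110 x 90 mm, 3 mm thick, fixed; the clip lies on it. Origin: centre of its underside.
- strip_rotor: a WHITE rotor of nearly the same shape with two dark slots, 88 mm across, 42 mm high; not wanted. Origin: centre of its underside.
- rack: blue tube rack, 200 x 95 mm, 47 mm high with its tubes. Origin: centre of its underside.
- bowl: white plastic bowl, 110 mm across, 50 mm high. Origin: centre of its underside.
- wash_bottle: white wash bottle with blue cap and spout, 62 mm across, 205 mm high. Origin: centre of its underside.
- tip_box: pipette tip box with orange lid, 124 x 89 mm, 68 mm high. Origin: centre of its underside.
- marker: white marker pen with black cap, 120 x 13 mm, lying. Origin: centre of its underside.
- tape_pot: small clear pot with green lid, 48 mm across, 58 mm high. Origin: centre of its underside.

How it is judged:
On the way, in this order (a step that is already met when the one before it is completed fails the run):
1. the blue rotor is all the way down on the spindle (horizontal distance between rotor and groove below 0.003 m and z of rotor in the frame of groove below -0.0405 m and angle between rotor's own z axis and vertical below 0.05 rad), for 0.2 s.
2. the clip has snapped home in the groove, around the spindle's neck (all of step 1 and horizontal distance between clip and groove below 0.0025 m and z of clip in the frame of groove between -0.0015 and 0.0025 m and angle between clip's own z axis and vertical below 0.1 rad), for 0.2 s.
At the end, for the whole second after the job is handed in: The rotor is upright, all the way down (at least 40.5 mm below the groove point, within 3 mm of the axis); the clip lies level in the groove, seat within 2.5 mm of the axis, underside from 1.5 mm below to 2.5 mm above the hub top; both at rest, the spindle within 2 mm of the middle (all of step 2 and horizontal distance between groove and drive_rest below 0.002 m and linear speed of each of clip, rotor below 0.02 m/s); the robot touches nothing.
It fails at once if the drive is pushed 13 mm or more off centre (about 21 N of side load) (horizontal distance between groove and drive_rest above 0.013 m).
It fails at once if the drive is pressed 3.5 mm or more down (about 21 N) (z of groove in the frame of drive_rest below -0.004 m).
It fails at once if a bystander (white rotor, rack, bowl, wash bottle, tip box, marker or pot) is moved by more than 25 mm (distance of any of strip_rotor, rack, bowl, wash_bottle, tip_box, marker, tape_pot from where it was at the start of the episode above 0.025 m).
It also fails if it takes over 69 s, if anything falls off the work surface, if the arm or the gripper's body presses on something with over 40 N, if the wrist force passes 120 N, or if a joint passes its speed limit or range.

### The arm

A 6-joint arm with a two-finger parallel gripper is mounted at the origin on the work surface. World frame = base frame: x ahead of the robot, y to its left, z up, the work surface at z = 0. Lengths are in m, angles in rad, forces in N, time in s.
With the tool pointing down it reaches from about 0.2 to 0.875 m from the base axis. Payload 3.4 kg.
Tool frame: the origin (TCP) lies midway between the tips of the shut fingers; the grasp point (between the pads) lies 19 mm behind it; x points along the fingers, z is the direction in which the jaws open and shut, and the axes are right-handed (so a half turn about x gives the same grasp; the last joint's range is limited). The gripper opens to 94 mm and grips with 3 to 60 N. Pads are 16 mm wide; open, the fingers measure 119 mm over their backs; the gripper's body (75 mm by 177 mm) begins 78 mm behind the grasp point.
Start: joints at [0.995, 0.276, 1.505, -0, 1.361, -0.121], TCP at [0.253, 0.517, 0.205] pointing down, gripper open.
Joint ranges: [-2.89, 2.89], [-0.75, 2.08], [0.22, 2.7], [-1.18, 4.32], [0.11, 2.71], [-2.7, 2.7]. Speed limits (rad/s): [2.57, 2.57, 3.14, 3.14, 3.14, 3.14].

### API

Orientations are given as a unit quaternion [x, y, z, w].
In Python, from plant import read_state, cams, workorder gives the robot as it stands. The module is installed in compiled form; this text tells all that it offers.
- The arm moves only by the shell command python3 -m creep 'ROWS' [OPENING] [FORCE]. ROWS is a JSON object of lists of equal length, an entry for each row: "delta_pos": the shift along the world's x, y, z scaled (see below), a list of three; "turn": the turn, a rotation vector about the world's x, y, z scaled (see below), a list of three. A call has 1 to 5 rows; each row shifts and turns the pose as measured when the row begins; what a row does not reach is not made up. The controller multiplies each number of a shift by 20 cm and each number of a turn by 180 degrees. A row lasts 1/10 s, in which the tool goes at most 50 mm and 8.59 degrees, less where a joint would pass 70% of its speed; a pose out of reach is approached as far as the arm can. A call with a number of a shift or a turn outside -1 to 1 is refused whole. A call with a gripper value outside its range is refused whole. OPENING is the finger opening in mm, from 0 to 94, set as the call begins (- or left out, the last holds). The fingers move at their own pace and stop on an object; FORCE is the grip in N (left out, the last holds). Time passes only in rows, so rows that do not move let the fingers close. It gives the time, the measured TCP pose, the force and the opening at its end, in the units of the state.
- read_state(): the state, without advancing time (a new reading comes with each control period).
- cams.get_image(name): name is "side" or "top"; returns (picture, depth): 400x640x3 uint8, blue, green, red; 400x640 float32, m along the optical axis (not along the pixel's ray), 0 where there is no reading.
- cams.calibration(name): a dict with "intrinsics" (3x3 intrinsics, pixels), "world_from_camera" (4x4, takes a point from camera to world coordinates). Camera axes: x right, y up, looking along -z (the intrinsics and any distortion apply to the point x, -y, -z); pixel columns grow to the right and rows downward; lengths in m; the calibration is good to about 2 mm. A picture is of the moment at which its call begins. calibration takes no time and is no camera call.
- workorder.hand_in(): hands the job in, once; it reports no verdict.
The state is a dict: "time": time; "joint_pos": joint angles; "dq": joint speeds; "effort": joint torques, N m; "tcp_pos": TCP position; "tool_rot": TCP orientation; "force": force on the tool from outside, world axes, zero at the start; "ft_torque": the same for the moment, N m; "gripper_width": finger opening in m.
Only numpy, scipy, OpenCV 4.12 (cv2) and the standard library are available. Lean on these libraries where they do the work, as an engineer would, in place of code of your own. Each camera call takes 0.05 s, during which the arm holds its last target.

## Working session

There is one attempt and no reset: what is moved stays moved. The work goes in short steps, Python scripts to look and compute and a shell command to move; the robot and the scene stay as the last step left them, time stands still between calls to the robot, and variables do not carry over. Pictures are saved under pics/ and viewed, and the job is handed in when it is done.

```bash
mkdir -p pics; ls; python3 - <<'E'
from plant import read_state,cams
import cv2,numpy as np
s=read_state();print(s)
for n in("top","side"):
    im,d=cams.get_image(n);cv2.imwrite(f"pics/{n}0.png",im);np.savez(f"pics/{n}0.npz",im=im,d=d)
    c=cams.calibration(n);print(n,c)
E
```

```text
pics
{'time': 0.0, 'joint_pos': array([ 9.95005355e-01,  2.76591674e-01,  1.50609767e+00, -5.99242687e-06,
        1.36071168e+00, -1.21002621e-01]), 'dq': array([-0.00161501,  0.00161988, -0.00020531,  0.00131417, -0.00113963,
       -0.00040466]), 'effort': array([-7.08400094e-04, -4.04595459e+01, -2.37228012e+01,  6.98850816e-02,
        3.46891594e-02, -1.11988256e-04]), 'tcp_pos': array([0.25228158, 0.51607477, 0.20462078]), 'tool_rot': array([-0.3746815 ,  0.60042627,  0.37413656,  0.59926948]), 'force': array([ 0.1313172 , -0.31408113, -0.1988893 ]), 'ft_torque': array([-0.00450741,  0.0604258 , -0.02895524]), 'gripper_width': 0.0938067029541484}
top {'intrinsics': array([[364.26270919,   0.        , 323.20179698],
       [  0.        , 364.26270919, 204.92571604],
       [  0.        ,   0.        ,   1.        ]]), 'world_from_camera': array([[-1.84351292e-02,  9.92656022e-01, -1.19558220e-01,
         3.75510737e-01],
       [-9.99824874e-01, -1.86878459e-02, -9.92839484e-04,
        -3.35430671e-02],
       [-3.21983369e-03,  1.19518979e-01,  9.92826695e-01,
         1.31007548e+00],
       [ 0.00000000e+00,  0.00000000e+00,  0.00000000e+00,
         1.00000000e+00]])}
side {'intrinsics': array([[442.99793557,   0.        , 312.96352783],
       [  0.        , 442.99793557, 199.290562  ],
       [  0.        ,   0.        ,   1.        ]]), 'world_from_camera': array([[ 0.73052375,  0.36118134, -0.57955421, -0.26076682],
       [-0.68286223,  0.39363152, -0.61542944, -0.83053434],
       [ 0.00584917,  0.84534151,  0.53419427,  0.78695659],
       [ 0.        ,  0.        ,  0.        ,  1.        ]])}
```

View pics/top0.png

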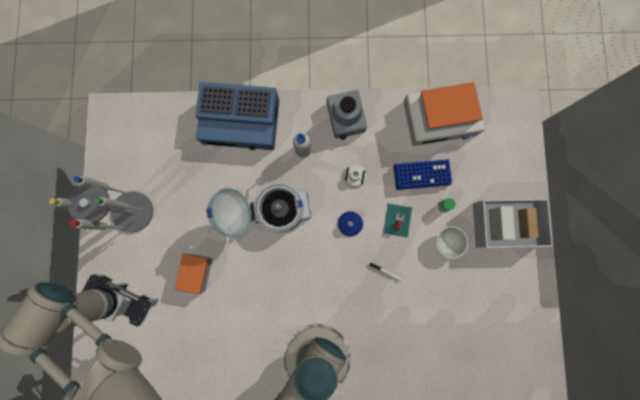

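View pics/side0.png

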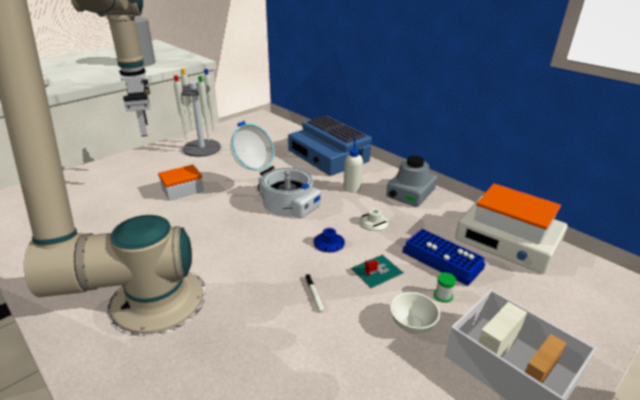

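```bash
cat > h.py <<'E'
import numpy as np,cv2
from plant import read_state,cams,workorder
def cal(n):
    c=cams.calibration(n);return c["intrinsics"],c["world_from_camera"]
def ray(n,u,v):
    K,T=cal(n);d=np.array([(u-K[0,2])/K[0,0],-(v-K[1,2])/K[1,1],-1.]);return T[:3,3],T[:3,:3]@d
def onz(n,u,v,z):
    o,d=ray(n,u,v);return o+d*(z-o[2])/d[2]
def proj(n,p):
    K,T=cal(n);q=T[:3,:3].T@(np.asarray(p,float)-T[:3,3]);return np.array([K[0,0]*q[0]/-q[2]+K[0,2],K[1,1]*-q[1]/-q[2]+K[1,2]])
def cross(a,b):
    (o1,d1),(o2,d2)=ray("top",*a),ray("side",*b)
    A=np.stack([d1,-d2],1);t=np.linalg.lstsq(A,o2-o1,rcond=None)[0]
    p,q=o1+t[0]*d1,o2+t[1]*d2;return (p+q)/2,np.linalg.norm(p-q)
def pts(n,d):
    K,T=cal(n);v,u=np.mgrid[0:400,0:640];c=np.stack([(u-K[0,2])/K[0,0]*d,-(v-K[1,2])/K[1,1]*d,-d],-1)
    return c@T[:3,:3].T+T[:3,3]
def grab(tag):
    r={}
    for n in("top","side"):
        im,d=cams.get_image(n);cv2.imwrite(f"pics/{n}{tag}.png",im);np.savez(f"pics/{n}{tag}.npz",im=im,d=d);r[n]=(im,d)
    return r
def load(tag): return {n:(lambda z:(z["im"],z["d"]))(np.load(f"pics/{n}{tag}.npz")) for n in("top","side")}
def crop(im,x0,y0,x1,y1,k,fn): cv2.imwrite(fn,cv2.resize(im[y0:y1,x0:x1],None,fx=k,fy=k,interpolation=cv2.INTER_CUBIC))
E
python3 - <<'E'
from h import *
r=load("0")
t,s=r["top"][0],r["side"][0]
a=cv2.resize(t[175:255,240:320],None,fx=5,fy=5,interpolation=2);b=cv2.resize(t[175:255,335:415],None,fx=5,fy=5,interpolation=2)
cv2.imwrite("pics/c1.png",np.hstack([a,b]))
a=cv2.resize(s[160:220,250:330],None,fx=5,fy=5,interpolation=2);b=cv2.resize(s[225:285,310:410],None,fx=4,fy=5,interpolation=2)
cv2.imwrite("pics/c2.png",np.hstack([a,b]))
for n in r:
    im,d=r[n];hsv=cv2.cvtColor(im,cv2.COLOR_BGR2HSV);P=pts(n,d)
    red=((hsv[...,0]<8)|(hsv[...,0]>172))&(hsv[...,1]>140)&(hsv[...,2]>60)
    mat=(abs(hsv[...,0].astype(int)-88)<10)&(hsv[...,1]>120)
    blue=(abs(hsv[...,0].astype(int)-117)<10)&(hsv[...,1]>160)
    for nm,m in(("red",red),("mat",mat),("blue",blue)):
        N,L,S,C=cv2.connectedComponentsWithStats(m.astype(np.uint8))
        for i in range(1,N):
            if S[i,4]>15: 
                q=P[(L==i)&(d>0)];print(n,nm,S[i],C[i].round(1),np.median(q,0).round(3), q[:,2].max().round(3))
E
```

```text
top red [ 70 220   9   6  37] [ 73.5 222.8] [0.459 0.657 0.308] 0.312
top red [394 221   6   8  24] [397.  224.8] [ 0.453 -0.289  0.038] 0.042
top mat [385 206  25  29 225] [396.8 218.7] [ 0.48  -0.29   0.003] 0.011
top blue [298 135   6   7  31] [300.4 138.3] [0.735 0.037 0.147] 0.207
top blue [ 395  161   56   28 1038] [420.8 174.4] [ 0.632 -0.379  0.041] 0.051
top blue [208 209   3   7  16] [208.9 212.4] [0.489 0.308 0.232] 0.236
top blue [339 213  23  22 337] [349.8 223.5] [ 0.462 -0.125  0.015] 0.046
side red [365 260  13  15 129] [370.9 266.2] [ 0.451 -0.297  0.03 ] 0.043
side mat [137   0   4   7  16] [139.2   2.3] [0.294 0.464 0.591] 0.598
side mat [121  62  21   5  41] [131.4  64.3] [0.244 0.483 0.426] 0.428
side mat [ 112  216   57   32 1274] [140.  231.5] [-0.006 -0.019  0.218] 0.224
side mat [181 230   9  44 249] [185.1 251.3] [ 0.062 -0.074  0.16 ] 0.187
side mat [ 34 233  41  10  81] [ 54.1 239.6] [-0.15   0.078  0.215] 0.22
side mat [353 256  49  31 522] [377.6 272.5] [ 0.46  -0.312  0.004] 0.008
side blue [  267     0   373   255 57248] [468.2  97.6] [ 2.155  0.365 -0.108] 0.474
side blue [349 139  12  17 102] [354.2 149.4] [0.739 0.038 0.144] 0.186
side blue [300 184   8   4  26] [303.7 185.5] [0.528 0.046 0.092] 0.096
side blue [315 229  29  23 469] [328.8 240.9] [ 0.451 -0.14   0.015] 0.046
side blue [ 404  230   80   54 1942] [443.6 256.2] [ 0.609 -0.401  0.04 ] 0.047
```

View pics/c1.png

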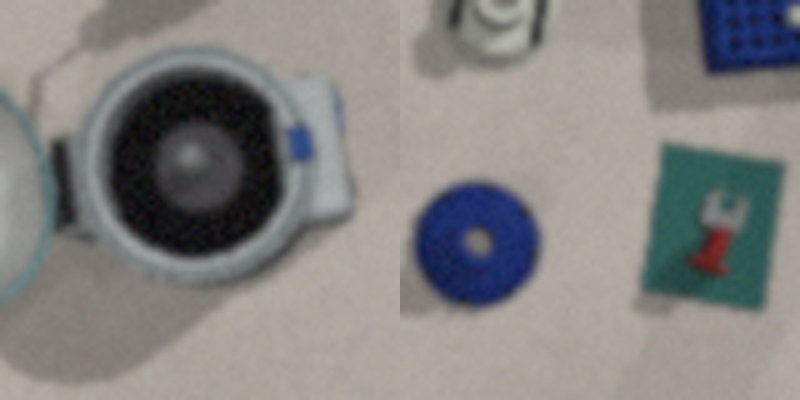

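View pics/c2.png

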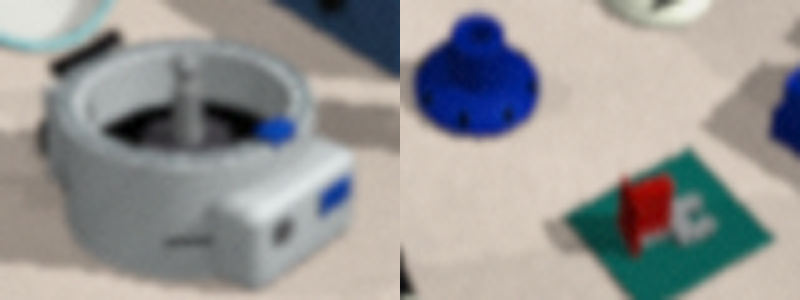

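```bash
python3 - <<'E'
from h import *
r=load("0")
t,s=r["top"][0],r["side"][0]
# rotor: skirt circle & hole (top)
hsv=cv2.cvtColor(t,cv2.COLOR_BGR2HSV)
m=((abs(hsv[...,0].astype(int)-117)<12)&(hsv[...,1]>130)).astype(np.uint8)
m2=np.zeros_like(m);m2[205:242,330:370]=m[205:242,330:370]
c=max(cv2.findContours(m2,cv2.RETR_EXTERNAL,cv2.CHAIN_APPROX_NONE)[0],key=cv2.contourArea)
e=cv2.fitEllipse(c);print("rotor skirt ell",e,onz("top",*e[0],0.010))
g=cv2.cvtColor(t,cv2.COLOR_BGR2GRAY).astype(float)
w=np.clip(hsv[217:230,344:357,1].astype(float)*-1+150,0,None);v,u=np.mgrid[217:230,344:357]
h=((w*u).sum()/w.sum(),(w*v).sum()/w.sum());print("hole",h,onz("top",*h,0.042),onz("top",*h,0.03))
hs=cv2.cvtColor(s,cv2.COLOR_BGR2HSV)
ms=((abs(hs[...,0].astype(int)-117)<12)&(hs[...,1]>130)).astype(np.uint8);q=np.zeros_like(ms);q[225:258,310:350]=ms[225:258,310:350]
x=np.where(q.any(0))[0];print("side blue cols",x.min(),x.max(),[ (i,np.where(q[i])[0].min(),np.where(q[i])[0].max()) for i in range(226,256) if q[i].any()])
# centrifuge
mm=((hsv[...,2]<70)).astype(np.uint8);q=np.zeros_like(mm);q[184:230,258:300]=mm[184:230,258:300]
q=cv2.morphologyEx(q,cv2.MORPH_CLOSE,np.ones((3,3)))
c=max(cv2.findContours(q,cv2.RETR_EXTERNAL,cv2.CHAIN_APPROX_NONE)[0],key=cv2.contourArea);e=cv2.fitEllipse(c);print("bowl dark",e,onz("top",*e[0],0.06))
np.set_printoptions(linewidth=200)
print(g[196:222,266:294].astype(int))
P=pts("top",r["top"][1]);print((P[200:212,270:286,2]*1000).astype(int))
for a,b in((0,0),):
  sp=P[198:216,268:288].reshape(-1,3);k=sp[:,2]>0.1;print("head pts",k.sum(),sp[k].mean(0),sp[k][:,2].max())
k=(P[195:260,330:370,2]>0.035);print("hub pts top",P[195:260,330:370][k].mean(0),k.sum())
print("proj of rim")
E
python3 - <<'E'
import sys;sys.path.insert(0,'.')
from h import *
r=load("0")
t,s=r["top"][0],r["side"][0]
crop(t,375,195,420,245,12,"pics/c3.png")
crop(s,340,240,415,300,10,"pics/c4.png")
crop(s,250,155,330,220,9,"pics/c5.png")
E
```

```text
rotor skirt ell ((349.87689208984375, 223.3934783935547), (21.81217384338379, 22.008121490478516), 72.72270202636719) [ 0.46383939 -0.12629031  0.01      ]
hole (np.float64(350.3283096926714), np.float64(222.85933806146573)) [ 0.46349878 -0.12563059  0.042     ] [ 0.46433143 -0.12650203  0.03      ]
side blue cols 314 343 [(229, np.int64(325), np.int64(332)), (230, np.int64(324), np.int64(334)), (231, np.int64(324), np.int64(334)), (232, np.int64(323), np.int64(334)), (233, np.int64(322), np.int64(335)), (234, np.int64(321), np.int64(336)), (235, np.int64(319), np.int64(338)), (236, np.int64(318), np.int64(340)), (237, np.int64(316), np.int64(341)), (238, np.int64(316), np.int64(342)), (239, np.int64(315), np.int64(342)), (240, np.int64(314), np.int64(343)), (241, np.int64(314), np.int64(343)), (242, np.int64(314), np.int64(343)), (243, np.int64(314), np.int64(343)), (244, np.int64(315), np.int64(343)), (245, np.int64(315), np.int64(343)), (246, np.int64(316), np.int64(342)), (247, np.int64(317), np.int64(341)), (248, np.int64(318), np.int64(340)), (249, np.int64(319), np.int64(338))
[... 3642 characters left out ...]
  54   56   58  114  115  120  113  115  107   56   52   63   55   53]
 [  44   46   50   57   58  116  113  119  117  109  107   91   54   53   53   56]
 [  45   49   50   54   53   54  119  111  119  115  110   86   61   54   51   53]
 [  42   45   54   55   54   56   54  112  110  106   96   77   56   56   58   55]
 [  45   46   55   58   51   51   56   55   84   91   80   64   51   54   53   57]
 [  47   49   52   60   56   54   50   51   52   55   52   51   56   53   54   56]
 [  45   49   53   57   58   59   57   54   55   54   49   52   54   57   55   56]]
head pts 27 [0.51469026 0.11279154 0.1576214 ] 1.3100754830107164
hub pts top [ 0.45188144 -0.11335961  0.23427001] 92
proj of rim
```

View pics/c3.png

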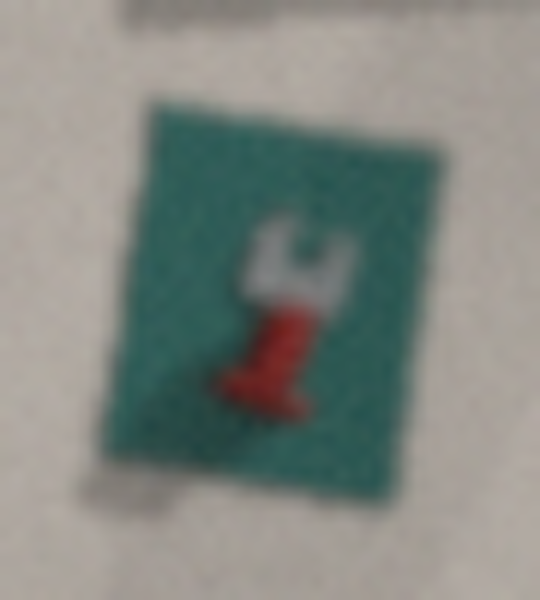

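View pics/c4.png

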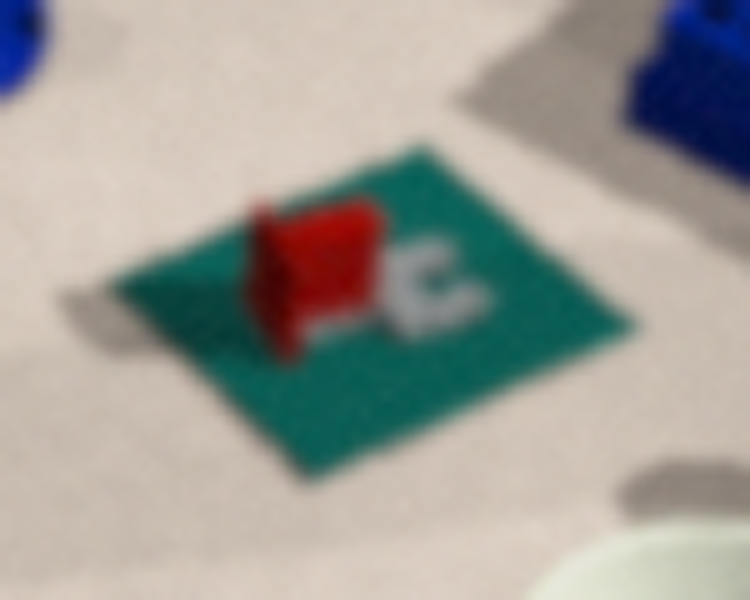

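View pics/c5.png

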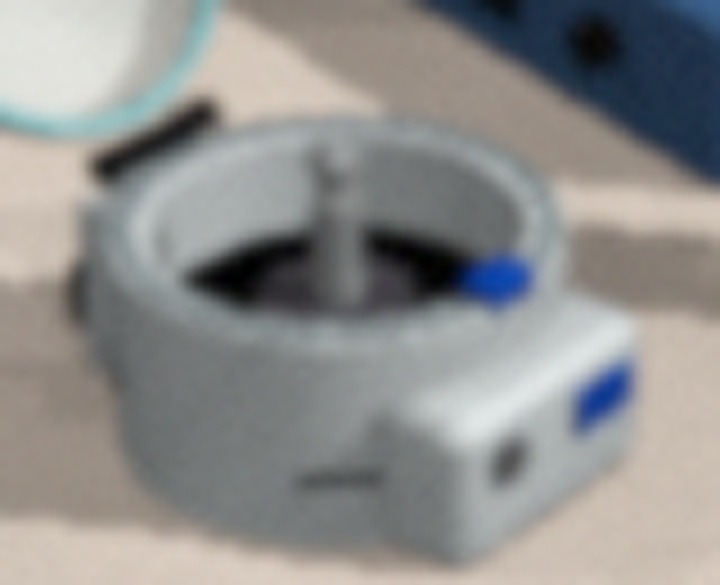

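```bash
python3 - <<'E'
from h import *
r=load("0");t,s=r["top"][0],r["side"][0]
g=cv2.GaussianBlur(cv2.cvtColor(t,cv2.COLOR_BGR2GRAY),(3,3),0)
q=np.zeros_like(g);q[196:220,268:292]=(g[196:220,268:292]>43)
c=max(cv2.findContours(q,cv2.RETR_EXTERNAL,cv2.CHAIN_APPROX_NONE)[0],key=cv2.contourArea);e=cv2.fitEllipse(c);print("plate",e,onz("top",*e[0],0.054))
print("bright head",onz("top",277.6,205.6,0.1165), "cross",cross((277.8,205.7),(287.2,172.8)))
# shaft in side rows
gs=cv2.cvtColor(s,cv2.COLOR_BGR2GRAY)
for v in range(169,192): print(v,gs[v,276:302])
# project candidate spindle
for p in ([.5205,.1205],): 
  for z in (.055,.097,.117): print(z,proj("side",[*p,z]),proj("top",[*p,z]))
f=lambda x,y:((x+.5)/12-.5+375,(y+.5)/12-.5+195)
for nm,x,y,z in(("plateL",215,385,.038),("plateR",308,412,.038),("webfront",292,310,.038),("lipL",283,215,.009),("lipR",350,240,.009)): print(nm,onz("top",*f(x,y),z))
# red mask pca top
hsv=cv2.cvtColor(t,cv2.COLOR_BGR2HSV)
sat=hsv[210:240,385:412].astype(int)
red=((sat[...,0]<10)|(sat[...,0]>170))&(sat[...,1]>90);v,u=np.nonzero(red);print("red centroid",u.mean()+385,v.mean()+210,onz("top",u.mean()+385,v.mean()+210,.036),len(u))
st=(sat[...,1]<60);N,L,S,C=cv2.connectedComponentsWithStats(st.astype(np.uint8));print(S,C+[385,210])
P=pts("side",r["side"][1]);hs=cv2.cvtColor(s,cv2.COLOR_BGR2HSV).astype(int)[255:280,360:395]
red=((hs[...,0]<10)|(hs[...,0]>170))&(hs[...,1]>120);q=P[255:280,360:395][red];print("side red",np.percentile(q,[5,50,95],axis=0))
E
```

```text
plate ((279.3240966796875, 207.93035888671875), (16.497499465942383, 17.06574249267578), 116.90076446533203) [0.5191338  0.12018401 0.054     ]
bright head [0.51983547 0.11819604 0.1165    ] cross (array([0.52025345, 0.11830353, 0.1103271 ]), np.float64(4.679081807192126e-05))
169 [161 160 159 160 164 165 167 165 161 158 157 158 156 153 154 154 152 149
 145 148 150 148 140 139 138 141]
170 [165 170 170 172 174 176 176 170 160 153 154 158 154 149 147 145 145 144
 149 153 154 150 147 145 146 140]
171 [181 186 180 176 173 171 169 159 144 136 141 155 155 148 138 131 128 129
 130 134 133 138 142 144 147 147]
172 [181 179 175 170 164 162 158 145 128 121 133 151 155 145 131 124 120 119
 121 119 119 120 125 128 133 143]
173 [174 171 167 167 165 162 157 143 125 110 123 138 142 135 128 121 118 119
 119 116 115 114 115 113 116 126]
174 [171 170 168 167 164 161 158 149 129 106 102 114 123 128 123 120 119 118
 119 117 116 113 114 113 111 110]
175 [173 169 169 164 165 163 159 153 134 109  97 106 121 127 124 120 119 118
 116 117 116 115 115 114 110 110]
176 [172 169 170 166 162 162 160 154 136 114 
[... 2001 characters left out ...]
    ]
webfront [ 0.46930502 -0.29586748  0.038     ]
lipL [ 0.49992669 -0.30039067  0.009     ]
lipR [ 0.49205521 -0.32006016  0.009     ]
red centroid 397.35 224.925 [ 0.45361496 -0.29026104  0.036     ] 40
[[  0   0  26  26 506]
 [  0   0   2  13  19]
 [  0   0  27  30 208]
 [ 10   3  10  11  62]
 [  7  13   4   6   7]
 [ 14  15   2   6   6]
 [ 10  19   2   1   2]] [[397.17588933 222.18181818]
 [385.31578947 214.89473684]
 [400.90865385 232.99038462]
 [399.27419355 217.33870968]
 [393.42857143 225.42857143]
 [399.83333333 227.5       ]
 [395.5        229.        ]]
side red [[ 0.43760658 -0.30180908  0.01230223]
 [ 0.4511343  -0.29627634  0.02937381]
 [ 0.466858   -0.28309595  0.03997524]]
```

```bash
python3 - <<'E'
from h import *
from scipy.spatial.transform import Rotation as R
s=read_state();M=R.from_quat(s["tool_rot"]).as_matrix();print(M.round(3),np.degrees(np.arctan2(M[1,2],M[0,2])))
r=load("0");P=pts("top",r["top"][1]);
# lid points
q=P[185:240,205:262].reshape(-1,3);q=q[(q[:,2]>.09)&(q[:,2]<.4)];print(len(q))
for lo in np.arange(.09,.27,.02):
    k=q[(q[:,2]>lo)&(q[:,2]<lo+.02)]
    if len(k):print(lo.round(2),k.min(0).round(3),k.max(0).round(3))
E
```

```text
[[-0.001 -0.898  0.439]
 [-0.001  0.439  0.898]
 [-1.     0.    -0.002]] 63.939747968671526
1646
0.09 [0.442 0.177 0.09 ] [0.559 0.291 0.11 ]
0.11 [0.431 0.213 0.11 ] [0.57  0.308 0.13 ]
0.13 [0.424 0.228 0.13 ] [0.576 0.316 0.15 ]
0.15 [0.42  0.243 0.15 ] [0.578 0.321 0.17 ]
0.17 [0.423 0.254 0.17 ] [0.572 0.325 0.19 ]
0.19 [0.429 0.27  0.191] [0.56  0.325 0.21 ]
0.21 [0.446 0.288 0.21 ] [0.538 0.319 0.23 ]
0.23 [0.478 0.302 0.23 ] [0.505 0.314 0.236]
```

```bash
python3 -m creep '{"delta_pos":[[0.075,-0.23,0],[0.075,-0.23,0],[0.075,-0.23,0],[0.075,-0.23,0],[0.075,-0.23,0]],"turn":[[0,0,0],[0,0,0],[0,0,0],[0,0,0],[0,0,0]]}' 94 30
```

```text
time: 0.6
tcp_pos: [0.3265, 0.2839, 0.2014]
tool_rot: [-0.378, 0.599, 0.378, 0.596]
force: [0.7, -0.0, -0.3]
gripper_width: 0.0941
```

```bash
python3 -m creep '{"delta_pos":[[0.076,-0.23,0],[0.076,-0.23,0],[0.076,-0.23,0],[0.076,-0.23,0],[0.076,-0.23,0]],"turn":[[0,0,0],[0,0,0],[0,0,0],[0,0,0],[0,0,0]]}' &&  python3 -m creep '{"delta_pos":[[0.076,-0.23,-0.05],[0.076,-0.23,-0.05],[0.076,-0.23,-0.05],[0.0,0,-0.1],[0.0,0,0]],"turn":[[0,0,0],[0,0,0],[0,0,0],[0,0,0],[0,0,0]]}'
```

```text
time: 1.1
tcp_pos: [0.4017, 0.0454, 0.2008]
tool_rot: [-0.379, 0.598, 0.378, 0.596]
force: [1.1, 0.7, -0.1]
gripper_width: 0.0942
time: 1.6
tcp_pos: [0.4482, -0.1014, 0.1497]
tool_rot: [-0.377, 0.6, 0.374, 0.599]
force: [0.1, 0.5, -0.1]
gripper_width: 0.0942
```

```bash
python3 -m creep '{"delta_pos":[[0.077,-0.125,-0.2],[0,0,-0.15],[0,0,0],[0,0,0]],"turn":[[0,0,0],[0,0,0],[0,0,0],[0,0,0]]}'; python3 - <<'E'
from h import *
r=grab("1");s=read_state();print(s["tcp_pos"])
crop(r["side"][0],280,170,380,270,6,"pics/c6.png")
E
```

```text
time: 2.0
tcp_pos: [0.4657, -0.1257, 0.0823]
tool_rot: [-0.379, 0.598, 0.374, 0.599]
force: [-0.1, -0.1, 0.6]
gripper_width: 0.0941
[ 0.4657606  -0.1255841   0.08284248]
```

View pics/c6.png

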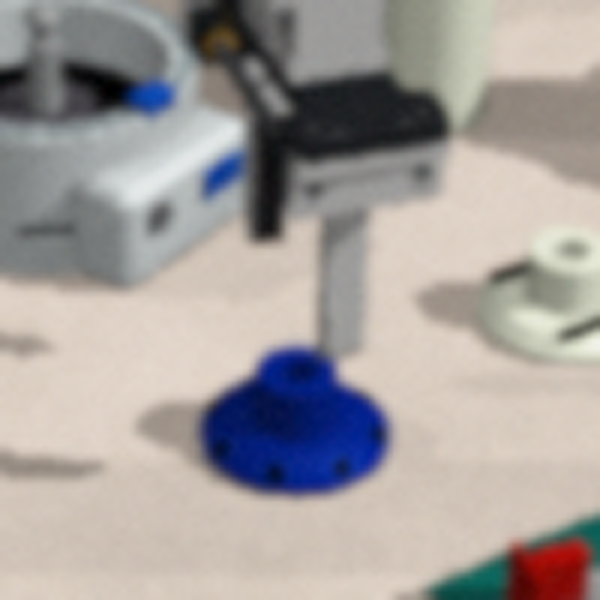

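```bash
python3 -m creep '{"delta_pos":[[-0.01,-0.003,-0.12],[0,0,-0.12],[0,0,-0.07],[0,0,0]],"turn":[[0,0,0],[0,0,0],[0,0,0],[0,0,0]]}'
```

```text
time: 2.5
tcp_pos: [0.4692, -0.1262, 0.0271]
tool_rot: [-0.385, 0.594, 0.37, 0.602]
force: [0.6, -0.0, -0.2]
gripper_width: 0.0938
```

```bash
cat >> h.py <<'E'
from scipy.spatial.transform import Rotation as Rot
def tool():
    s=read_state();M=Rot.from_quat(s["tool_rot"]).as_matrix()
    tilt=np.cross(M[:,0],[0,0,-1]); print("t",round(s["time"],2),"p",s["tcp_pos"].round(4),"jaw yaw",np.degrees(np.arctan2(M[1,2],M[0,2])).round(2),"level turn(scaled)",(tilt/np.pi).round(4),"F",s["force"].round(1),"w",s["gripper_width"].round(4),"q6",s["joint_pos"][5].round(2));return s,M
E
python3 -c "from h import *;tool()"; python3 -m creep '{"delta_pos":[[-0.025,0,-0.025],[0,0,-0.02],[0,0,0]],"turn":[[0,0,0],[0,0,0],[0,0,0]]}';python3 -c "from h import *;tool()"
```

```text
time: 2.8
tcp_pos: [0.4663, -0.1265, 0.0212]
tool_rot: [-0.387, 0.592, 0.368, 0.603]
force: [-0.4, -0.4, -0.2]
gripper_width: 0.094Traceback (most recent call last):
  File "<string>", line 1, in <module>
    from h import *;tool()
                    ~~~~^^
  File "h.py", line 28, in tool
    tilt=np.cross(M[:,0],[0,0,-1]); print("t",round(s["time"],2),"p",s["tcp_pos"].round(4),"jaw yaw",np.degrees(np.arctan2(M[1,2],M[0,2])).round(2),"level turn(scaled)",(tilt/np.pi).round(4),"F",s["force"].round(1),"w",s["gripper_width"].round(4),"q6",s["joint_pos"][5].round(2));return s,M
                                                                                                                                                                                                                           ^^^^^^^^^^^^^^^^^^^^^^^^
AttributeError: 'float' object has no attribute 'round'
Traceback (most recent call last):
  File "h.py", line 28, in tool
    tilt=np.cross(M[:,0],[0,0,-1]); print("t",round(s["time"],2),"p",s["tcp_pos"].round(4),"jaw yaw",np.degrees(np.arctan2(M[1,2],M[0,2])).round(2),"level turn(scaled)",(tilt/np.pi).round(4),"F",s["force"].round(1),"w",s["gripper_width"].round(4),"q6",s["joint_pos"][5].round(2));return s,M
                                                                                                                                                                                                                           ^^^^^^^^^^^^^^^^^^^^^^^^
AttributeError: 'float' object has no attribute 'round'
```

```bash
sed -i 's/s\["gripper_width"\].round(4)/round(float(s["gripper_width"]),4)/' h.py; python3 -c "from h import *;tool()"
```

```text
t 2.8 p [ 0.4663 -0.1265  0.0212] jaw yaw 64.6 level turn(scaled) [0.0045 0.0087 0.    ] F [-0.4 -0.4 -0.2] w 0.094 q6 -1.53
```

```bash
python3 -m creep '{"delta_pos":[[-0.012,0.001,-0.01],[0,0,-0.003],[0,0,0]],"turn":[[0.0045,0.0087,0],[0,0,0],[0,0,0]]}';python3 -c "from h import *;tool()"
```

```text
time: 3.1
tcp_pos: [0.4649, -0.1267, 0.0204]
tool_rot: [-0.379, 0.597, 0.377, 0.598]
force: [-0.5, -0.6, -0.2]
gripper_width: 0.0935
t 3.1 p [ 0.4649 -0.1267  0.0204] jaw yaw 64.6 level turn(scaled) [0.0003 0.0009 0.    ] F [-0.5 -0.6 -0.2] w 0.0935 q6 -1.54
```

```bash
python3 -m creep '{"delta_pos":[[-0.006,0.001,-0.016],[0,0,-0.005],[0,0,0]],"turn":[[0,0.0005,0],[0,0,0],[0,0,0]]}';python3 -c "from h import *;tool()"
```

```text
time: 3.4
tcp_pos: [0.4637, -0.1264, 0.0163]
tool_rot: [-0.379, 0.597, 0.377, 0.598]
force: [-0.1, 0.1, -0.5]
gripper_width: 0.0941
t 3.4 p [ 0.4637 -0.1264  0.0163] jaw yaw 64.6 level turn(scaled) [0.0005 0.0008 0.    ] F [-0.1  0.1 -0.5] w 0.0941 q6 -1.54
```

```bash
python3 -m creep '{"delta_pos":[[0,0,0],[0,0,0],[0,0,0],[0,0,0],[0,0,0]],"turn":[[0,0,0],[0,0,0],[0,0,0],[0,0,0],[0,0,0]]}' 20 30;python3 -c "from h import *;tool()"
```

```text
time: 3.9
tcp_pos: [0.4635, -0.1263, 0.0163]
tool_rot: [-0.379, 0.597, 0.377, 0.598]
force: [0.4, 0.0, 1.0]
gripper_width: 0.0573
t 3.9 p [ 0.4635 -0.1263  0.0163] jaw yaw 64.6 level turn(scaled) [0.0005 0.0008 0.    ] F [0.4 0.  1. ] w 0.0573 q6 -1.54
```

```bash
python3 -m creep '{"delta_pos":[[0,0,0],[0,0,0],[0,0,0]],"turn":[[0,0,0],[0,0,0],[0,0,0]]}';python3 -c "from h import *;tool()"
```

```text
time: 4.2
tcp_pos: [0.4635, -0.1263, 0.0163]
tool_rot: [-0.379, 0.597, 0.377, 0.598]
force: [0.0, 0.1, 0.6]
gripper_width: 0.0395
t 4.2 p [ 0.4635 -0.1263  0.0163] jaw yaw 64.6 level turn(scaled) [0.0005 0.0008 0.    ] F [0.  0.1 0.6] w 0.0395 q6 -1.54
```

```bash
python3 -m creep '{"delta_pos":[[0,0,0.08],[0,0,0.2],[0,0,0.22],[0,0.05,0.22],[0.03,0.15,0.15]],"turn":[[0,0,0],[0,0,0],[0,0,0],[0,0,0],[0,0,0]]}';python3 -c "from h import *;tool()"
```

```text
time: 4.7
tcp_pos: [0.4631, -0.0856, 0.19]
tool_rot: [-0.373, 0.602, 0.38, 0.595]
force: [1.8, -0.3, -2.2]
gripper_width: 0.0393
t 4.7 p [ 0.4631 -0.0856  0.19  ] jaw yaw 64.35 level turn(scaled) [-0.001 -0.004 -0.   ] F [ 1.8 -0.3 -2.2] w 0.0393 q6 -1.45
```

```bash
python3 -m creep '{"delta_pos":[[0.06,0.19,0],[0.06,0.19,0],[0.06,0.19,0],[0.055,0.19,0],[0.05,0.17,0]],"turn":[[0,0,0],[0,0,0],[0,0,0],[0,0,0],[0,0,0]]}';python3 -m creep '{"delta_pos":[[0,0,0],[0,0,0]],"turn":[[0,0,0],[0,0,0]]}';python3 -c "
from h import *;tool();r=grab('2');crop(r['side'][0],240,90,340,220,6,'pics/c7.png');crop(r['top'][0],230,150,330,250,6,'pics/c8.png')"
```

```text
time: 5.2
tcp_pos: [0.5235, 0.1049, 0.1961]
tool_rot: [-0.375, 0.6, 0.375, 0.599]
force: [0.2, -0.8, -1.2]
gripper_width: 0.0394
time: 5.4
tcp_pos: [0.5236, 0.1093, 0.195]
tool_rot: [-0.376, 0.599, 0.378, 0.598]
force: [-0.6, 0.2, -1.5]
gripper_width: 0.0394
t 5.4 p [0.5236 0.1093 0.195 ] jaw yaw 64.41 level turn(scaled) [-0.0003 -0.0006 -0.    ] F [-0.6  0.2 -1.5] w 0.0394 q6 -1.05
```

View pics/c7.png

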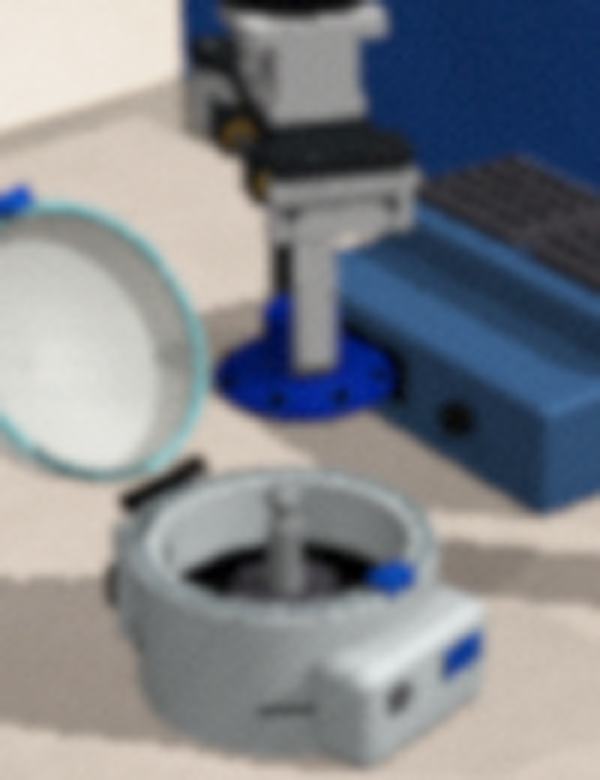

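View pics/c8.png

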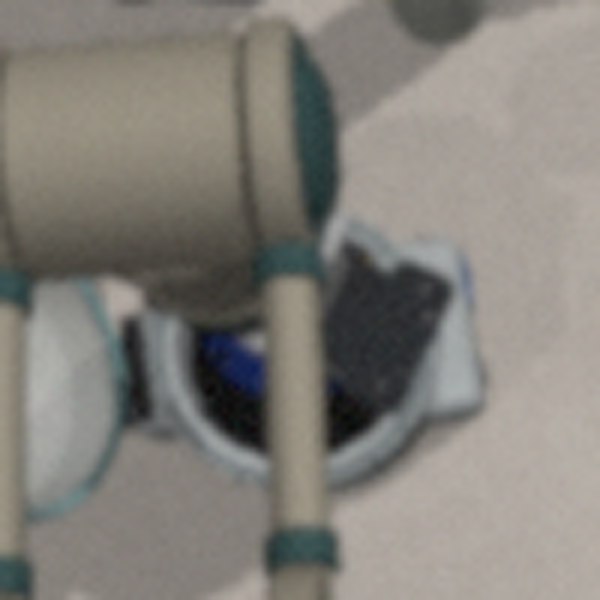

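```bash
python3 - <<'E'
from h import *
print("init rotor pred side",proj("side",[.4637,-.1263,.007]),"hub",proj("side",[.4637,-.1263,.042]), "top",proj("top",[.4637,-.1263,.007]),proj("top",[.4637,-.1263,.042]))
for tag,box in(("0",(310,350,225,258)),("2",(272,312,135,165))):
    s=load(tag)["side"][0];hs=cv2.cvtColor(s,cv2.COLOR_BGR2HSV).astype(int)
    m=((abs(hs[...,0]-118)<10)&(hs[...,1]>150)&(hs[...,2]>50));x0,x1,y0,y1=box
    for v in range(y0,y1):
        k=np.where(m[v,x0:x1])[0]
        if len(k)>18: print(v,k.min()+x0,k.max()+x0,(k.min()+k.max())/2+x0,end=";")
    print()
print("now pred",proj("side",[.5236,.1093,.186]))
K,T=cal("side");print(T[:3,:3])
E
```

```text
init rotor pred side [328.23675383 241.31058461] hub [328.5374601  231.46318675] top [349.82243307 223.49028089] [350.51879905 222.79810305]
235 319 337 328.0;236 318 339 328.5;237 317 341 329.0;238 316 342 329.0;239 315 342 328.5;240 315 343 329.0;241 314 343 328.5;242 314 342 328.0;243 315 343 329.0;244 315 343 329.0;245 315 342 328.5;246 316 342 329.0;247 317 341 329.0;248 318 340 329.0;249 320 338 329.0;
151 277 305 291.0;152 276 305 290.5;153 277 305 291.0;154 277 305 291.0;155 278 304 291.0;156 279 304 291.5;157 281 303 292.0;
now pred [289.31083374 151.77389659]
[[ 0.73052375  0.36118134 -0.57955421]
 [-0.68286223  0.39363152 -0.61542944]
 [ 0.00584917  0.84534151  0.53419427]]
```

```bash
python3 -m creep '{"delta_pos":[[-0.035,0.06,-0.1],[0,0,-0.1],[0,0,-0.03],[0,0,0]],"turn":[[0,0,0],[0,0,0],[0,0,0],[0,0,0]]}';python3 -c "
from h import *;tool();r=grab('3');crop(r['side'][0],240,110,330,210,7,'pics/c9.png')"
```

```text
time: 5.9
tcp_pos: [0.5161, 0.1157, 0.1487]
tool_rot: [-0.374, 0.6, 0.374, 0.6]
force: [0.1, 0.8, -0.4]
gripper_width: 0.0395
t 5.9 p [0.5161 0.1157 0.1487] jaw yaw 63.92 level turn(scaled) [ 0.0001 -0.0001  0.    ] F [ 0.1  0.8 -0.4] w 0.0395 q6 -1.03
```

View pics/c9.png

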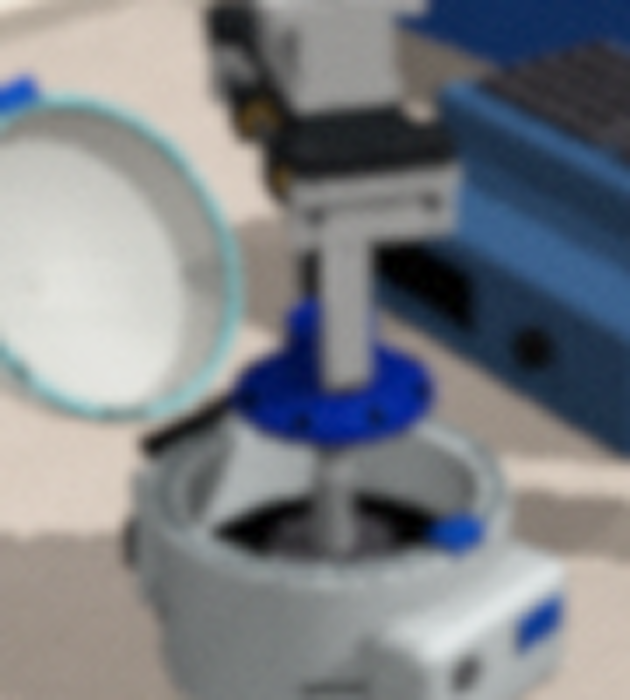

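```bash
python3 -m creep '{"delta_pos":[[0.008,0.03,0],[0,0.0,-0.02],[0,0,0]],"turn":[[0,0,0],[0,0,0],[0,0,0]]}';python3 -c "
from h import *;tool();r=grab('4');crop(r['side'][0],260,140,320,200,10,'pics/c10.png')"
```

```text
time: 6.3
tcp_pos: [0.5206, 0.1219, 0.1477]
tool_rot: [-0.375, 0.598, 0.373, 0.602]
force: [0.8, 1.0, -1.3]
gripper_width: 0.0393
t 6.3 p [0.5206 0.1219 0.1477] jaw yaw 63.84 level turn(scaled) [-0.0001  0.002   0.    ] F [ 0.8  1.  -1.3] w 0.0393 q6 -1.01
```

View pics/c10.png

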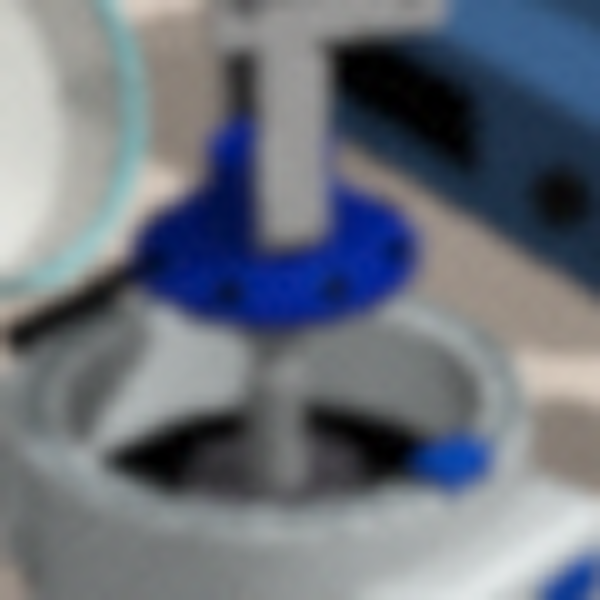

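```bash
python3 -m creep '{"delta_pos":[[-0.007,-0.007,-0.04],[0,0,-0.05],[0,0,-0.03],[0,0,0]],"turn":[[0,0.002,0],[0,0,0],[0,0,0],[0,0,0]]}';python3 -c "
from h import *;tool()"
```

```text
time: 6.8
tcp_pos: [0.5188, 0.1205, 0.1217]
tool_rot: [-0.374, 0.6, 0.374, 0.6]
force: [1.1, -0.4, -1.7]
gripper_width: 0.0394
t 6.8 p [0.5188 0.1205 0.1217] jaw yaw 63.86 level turn(scaled) [-0.0001 -0.0002 -0.    ] F [ 1.1 -0.4 -1.7] w 0.0394 q6 -1.02
```

```bash
python3 -m creep '{"delta_pos":[[0,0,-0.04],[0,0,-0.04],[0,0,-0.04],[0,0,0]],"turn":[[0,0,0],[0,0,0],[0,0,0],[0,0,0]]}';python3 -c "
from h import *;tool()"
```

```text
time: 7.2
tcp_pos: [0.5184, 0.1204, 0.095]
tool_rot: [-0.374, 0.601, 0.374, 0.6]
force: [0.2, 0.6, -2.0]
gripper_width: 0.0392
t 7.2 p [0.5184 0.1204 0.095 ] jaw yaw 63.86 level turn(scaled) [-0.0001 -0.0006 -0.    ] F [ 0.2  0.6 -2. ] w 0.0392 q6 -1.02
```

Underside about 79 mm, no resistance. Continuing down.

```bash
python3 -m creep '{"delta_pos":[[0,0,-0.04],[0,0,-0.04],[0,0,0]],"turn":[[0,0,0],[0,0,0],[0,0,0]]}';python3 -m creep '{"delta_pos":[[0,0,-0.01],[0,0,0]],"turn":[[0,0,0],[0,0,0]]}';python3 -c "
from h import *;tool()"
```

```text
time: 7.5
tcp_pos: [0.5186, 0.1204, 0.0776]
tool_rot: [-0.374, 0.601, 0.374, 0.6]
force: [-0.1, 0.1, -2.1]
gripper_width: 0.0395
time: 7.7
tcp_pos: [0.5187, 0.1204, 0.0753]
tool_rot: [-0.374, 0.601, 0.374, 0.6]
force: [-0.7, -0.3, -1.1]
gripper_width: 0.0396
t 7.7 p [0.5187 0.1204 0.0753] jaw yaw 63.87 level turn(scaled) [-0.0001 -0.0005 -0.    ] F [-0.7 -0.3 -1.1] w 0.0396 q6 -1.02
```

```bash
python3 -m creep '{"delta_pos":[[0,0,-0.01],[0,0,-0.005],[0,0,0]],"turn":[[0,0,0],[0,0,0],[0,0,0]]}';python3 -c "
from h import *;tool()"
```

```text
time: 8.0
tcp_pos: [0.5193, 0.1205, 0.0727]
tool_rot: [-0.374, 0.6, 0.374, 0.6]
force: [0.1, -0.3, -1.6]
gripper_width: 0.0396
t 8.0 p [0.5193 0.1205 0.0727] jaw yaw 63.87 level turn(scaled) [-0.0001 -0.     -0.    ] F [ 0.1 -0.3 -1.6] w 0.0396 q6 -1.02
```

```bash
python3 -m creep '{"delta_pos":[[0,0,0],[0,0,0],[0,0,0]],"turn":[[0,0,0],[0,0,0],[0,0,0]]}' 65;python3 -c "
from h import *;tool()"; python3 -m creep '{"delta_pos":[[0,0,0.1],[0,0,0.2],[0,0,0.22],[0,0,0.15],[0,0,0]],"turn":[[0,0,0],[0,0,0],[0,0,0],[0,0,0],[0,0,0]]}';python3 -c "
from h import *;tool();r=grab('5');crop(r['side'][0],240,90,340,220,6,'pics/c11.png')"
```

```text
time: 8.3
tcp_pos: [0.5202, 0.1206, 0.0736]
tool_rot: [-0.374, 0.599, 0.374, 0.601]
force: [-0.2, 0.5, -0.2]
gripper_width: 0.0598
t 8.3 p [0.5202 0.1206 0.0736] jaw yaw 63.86 level turn(scaled) [-0.0002  0.0006  0.    ] F [-0.2  0.5 -0.2] w 0.0598 q6 -1.02
time: 8.8
tcp_pos: [0.5186, 0.1204, 0.212]
tool_rot: [-0.374, 0.6, 0.374, 0.6]
force: [-0.3, 0.6, 0.7]
gripper_width: 0.0652
t 8.8 p [0.5186 0.1204 0.212 ] jaw yaw 63.86 level turn(scaled) [-0.0001 -0.     -0.    ] F [-0.3  0.6  0.7] w 0.0652 q6 -1.02
```

View pics/c11.png

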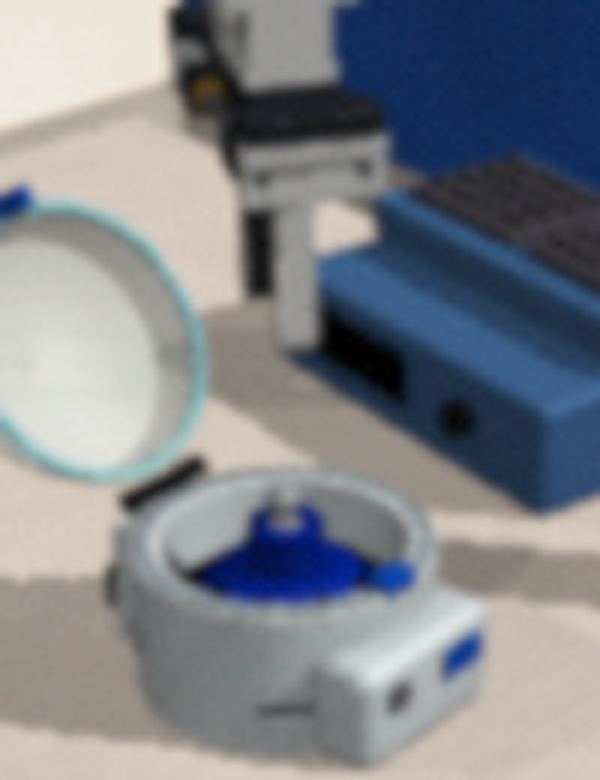

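```bash
python3 - <<'E'
from h import *
s=load("0")["side"][0]
a=onz("top",399.27,217.34,.009);b=onz("top",397.35,224.93,.036);d=a-b;print(a,b,np.degrees(np.arctan2(d[1],d[0])))
f=lambda x,y:((x+.5)/10-.5+340,(y+.5)/10-.5+240)
P=lambda x,y,z:onz("side",*f(x,y),z)
# side: web top near edge from plate(285,215) to front (378,205)
print("webtop",P(285,218,.038),P(378,205,.038));d=P(378,205,.038)-P(285,218,.038);print(np.degrees(np.arctan2(d[1],d[0])))
# lips tips
l1,l2=P(455,243,.009),P(490,295,.009);print("lips",l1,l2)
# plate top edges
print("plate",P(262,203,.038),P(295,235,.038))
E
python3 -m creep '{"delta_pos":[[-0.03,-0.23,0],[-0.034,-0.23,0],[-0.034,-0.23,0],[-0.034,-0.23,0],[-0.034,-0.23,0]],"turn":[[0,0,0],[0,0,0.01],[0,0,0],[0,0,0],[0,0,0]]}' 50;python3 -c "
from h import *;tool()"
```

```text
[ 0.48229965 -0.30373181  0.009     ] [ 0.45359747 -0.29026029  0.036     ] -25.143262926509475
webtop [ 0.45131697 -0.28437944  0.038     ] [ 0.47308518 -0.29739318  0.038     ]
-30.87234122543215
lips [ 0.50457459 -0.30084929  0.009     ] [ 0.49501889 -0.32039445  0.009     ]
plate [ 0.45145857 -0.27636745  0.038     ] [ 0.44810596 -0.29056201  0.038     ]
time: 9.4
tcp_pos: [0.4767, -0.1096, 0.1984]
tool_rot: [-0.382, 0.597, 0.393, 0.586]
force: [0.0, 0.8, 0.1]
gripper_width: 0.05
t 9.4 p [ 0.4767 -0.1096  0.1984] jaw yaw 66.48 level turn(scaled) [-0.0016 -0.007  -0.    ] F [0.  0.8 0.1] w 0.05 q6 -1.53
```

```bash
python3 -m creep '{"delta_pos":[[-0.022,-0.23,0],[-0.022,-0.23,0],[-0.022,-0.22,-0.02],[-0.02,-0.18,-0.1],[0,0,-0.1]],"turn":[[0,0,0],[0,0,0],[0,0,0],[0,0,0],[0,0,0]]}' ;python3 -m creep '{"delta_pos":[[0,0,-0.1],[0,0,-0.0]],"turn":[[0,0,0],[0,0,0]]}';python3 -c "
from h import *;tool()"
```

```text
time: 9.9
tcp_pos: [0.4528, -0.2922, 0.1451]
tool_rot: [-0.377, 0.6, 0.395, 0.585]
force: [-0.4, 2.0, -0.6]
gripper_width: 0.0501
time: 10.1
tcp_pos: [0.4482, -0.2911, 0.1176]
tool_rot: [-0.371, 0.602, 0.398, 0.584]
force: [0.5, 0.9, -0.9]
gripper_width: 0.0502
t 10.1 p [ 0.4482 -0.2911  0.1176] jaw yaw 65.91 level turn(scaled) [-0.0057 -0.0133 -0.    ] F [ 0.5  0.9 -0.9] w 0.0502 q6 -1.84
```

```bash
python3 -m creep '{"delta_pos":[[0.04,-0.007,-0.1],[0.015,0,-0.1],[0,0,-0.05],[0,0,0]],"turn":[[-0.0057,-0.0133,0],[0,0,0],[0,0,0],[0,0,0]]}';python3 -c "
from h import *;tool();r=grab('6');crop(r['side'][0],320,210,400,290,8,'pics/c12.png')"
```

```text
time: 10.5
tcp_pos: [0.4576, -0.2903, 0.0638]
tool_rot: [-0.383, 0.594, 0.387, 0.593]
force: [0.8, 0.7, 0.7]
gripper_width: 0.0502
t 10.5 p [ 0.4576 -0.2903  0.0638] jaw yaw 65.96 level turn(scaled) [-0.0012 -0.0012 -0.    ] F [0.8 0.7 0.7] w 0.0502 q6 -1.85
```

View pics/c12.png

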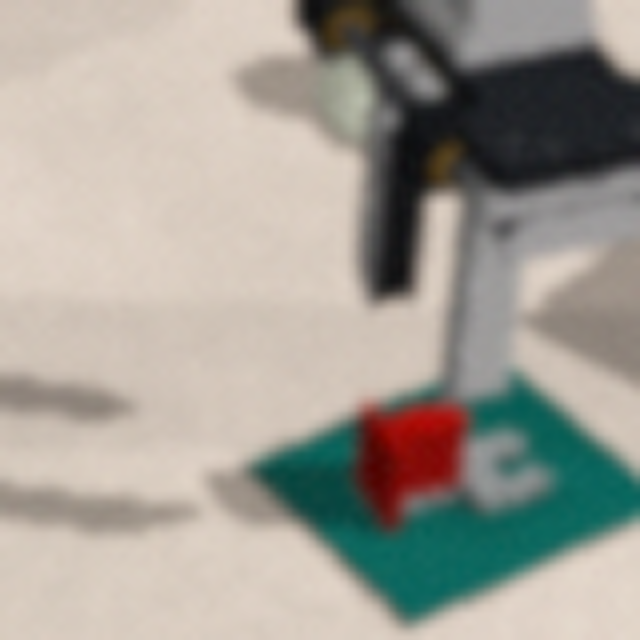

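```bash
python3 - <<'E'
from h import *
f=lambda p:((proj("side",p)-[320,210]+.5)*8-.5).round(0)
print("tcp",f([.4576,-.2903,.0638]),"at .038",f([.4576,-.2903,.038]),"est tab top",f([.459,-.2925,.038]))
u=np.array([.9135,-.4067]);w=np.array([.4067,.9135])
for x,y in((-20,6),(-20,-6),(-46,-6),(-51,14),(-51,-14),(10,0),(10,-12),(10,12)):
    p=np.array([.459,-.2925])+u*(x+33)/1000+w*y/1000;print(x,y,f([*p,.038 if x<0 else .009]))
for sg in(1,-1):
    p=np.array([.4576,-.2903])+w*sg*.025;print("tip",sg,f([*p,.0638]))
E
```

```text
tcp [421. 352.] at .038 [415. 414.] est tab top [423. 416.]
-20 6 [451. 396.]
-20 -6 [467. 419.]
-46 -6 [394. 436.]
-51 14 [354. 401.]
-51 -14 [390. 455.]
10 0 [533. 456.]
10 -12 [550. 479.]
10 12 [517. 434.]
tip 1 [387. 306.]
tip -1 [455. 400.]
```

```bash
python3 -m creep '{"delta_pos":[[0.005,-0.012,-0.1],[0,0,-0.1],[0,0,-0.06],[0,0,-0.01],[0,0,0]],"turn":[[-0.001,-0.001,0],[0,0,0],[0,0,0],[0,0,0],[0,0,0]]}';python3 -c "
from h import *;tool()"
```

```text
time: 11.1
tcp_pos: [0.4639, -0.2966, 0.0155]
tool_rot: [-0.39, 0.591, 0.38, 0.594]
force: [0.4, -0.1, 0.5]
gripper_width: 0.0504
t 11.1 p [ 0.4639 -0.2966  0.0155] jaw yaw 66.02 level turn(scaled) [0.0029 0.0035 0.    ] F [ 0.4 -0.1  0.5] w 0.0504 q6 -1.85
```

```bash
python3 -m creep '{"delta_pos":[[-0.025,0.02,-0.02],[0,0,-0.015],[0,0,0]],"turn":[[0.0029,0.0035,0],[0,0,0],[0,0,0]]}';python3 -c "
from h import *;tool()"
```

```text
time: 11.4
tcp_pos: [0.4598, -0.2932, 0.01]
tool_rot: [-0.386, 0.593, 0.384, 0.593]
force: [-0.5, 1.4, -0.6]
gripper_width: 0.0498
t 11.4 p [ 0.4598 -0.2932  0.01  ] jaw yaw 66.03 level turn(scaled) [0.0005 0.0006 0.    ] F [-0.5  1.4 -0.6] w 0.0498 q6 -1.85
```

```bash
python3 -m creep '{"delta_pos":[[-0.004,0.003,-0.014],[0,0,-0.005],[0,0,0]],"turn":[[0.0005,0.0006,0],[0,0,0],[0,0,0]]}';python3 -c "
from h import *;tool()
r=grab('7');crop(r['side'][0],335,235,415,305,8,'pics/c13.png')"
```

```text
time: 11.7
tcp_pos: [0.4592, -0.2928, 0.0065]
tool_rot: [-0.386, 0.593, 0.385, 0.593]
force: [0.2, -0.1, -0.3]
gripper_width: 0.0502
t 11.7 p [ 0.4592 -0.2928  0.0065] jaw yaw 66.03 level turn(scaled) [0.0003 0.0002 0.    ] F [ 0.2 -0.1 -0.3] w 0.0502 q6 -1.85
```

View pics/c13.png

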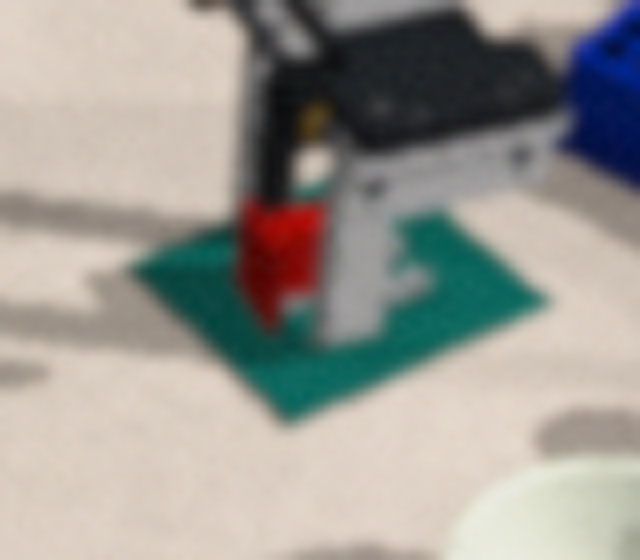

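```bash
python3 -m creep '{"delta_pos":[[0,0,0],[0,0,0],[0,0,0],[0,0,0],[0,0,0]],"turn":[[0,0,0],[0,0,0],[0,0,0],[0,0,0],[0,0,0]]}' 0 50;python3 -m creep '{"delta_pos":[[0,0,0]],"turn":[[0,0,0]]}';python3 -c "
from h import *;tool()"
```

```text
time: 12.3
tcp_pos: [0.4594, -0.293, 0.0067]
tool_rot: [-0.386, 0.593, 0.385, 0.593]
force: [0.4, 0.1, 0.5]
gripper_width: 0.0137
time: 12.4
tcp_pos: [0.4594, -0.293, 0.0068]
tool_rot: [-0.386, 0.593, 0.385, 0.593]
force: [-0.4, -0.6, -0.3]
gripper_width: 0.0115
t 12.4 p [ 0.4594 -0.293   0.0068] jaw yaw 66.03 level turn(scaled) [0.0004 0.0003 0.    ] F [-0.4 -0.6 -0.3] w 0.0115 q6 -1.85
```

```bash
python3 -m creep '{"delta_pos":[[0,0,0.06],[0,0,0.2],[0,0.02,0.22],[-0.01,0.1,0.22],[-0.01,0.2,0.1]],"turn":[[0,0,0],[0,0,0],[0,0,0.0],[0,0,0.045],[0,0,0.045]]}';python3 -c "
from h import *;tool()"
```

```text
time: 12.9
tcp_pos: [0.4528, -0.2291, 0.1703]
tool_rot: [-0.465, 0.534, 0.468, 0.53]
force: [0.5, 0.7, -1.5]
gripper_width: 0.0114
t 12.9 p [ 0.4528 -0.2291  0.1703] jaw yaw 82.47 level turn(scaled) [ 0.0002 -0.0022  0.    ] F [ 0.5  0.7 -1.5] w 0.0114 q6 -2.04
```

```bash
python3 -m creep '{"delta_pos":[[0,0.23,0],[0,0.23,0],[0,0.23,0],[0,0.23,0],[0,0.23,0]],"turn":[[0,0,0.045],[0,0,0],[0,0,0.0],[0,0,0],[0,0,0]]}';python3 -c "
from h import *;tool()"
```

```text
time: 13.4
tcp_pos: [0.454, 0.006, 0.1798]
tool_rot: [0.507, -0.497, -0.499, -0.497]
force: [0.5, 0.5, -2.0]
gripper_width: 0.0117
t 13.4 p [0.454  0.006  0.1798] jaw yaw 90.69 level turn(scaled) [0.0024 0.0027 0.    ] F [ 0.5  0.5 -2. ] w 0.0117 q6 -1.72
```

```bash
python3 -m creep '{"delta_pos":[[-0.02,0.21,0],[-0.02,0.2,0],[0,0.1,-0.05],[0,0,-0.05],[0,0,0]],"turn":[[0,0,0.0],[0,0,0],[0,0,0.0],[0,0,0],[0,0,0]]}';python3 -c "
from h import *;tool()
r=grab('8');crop(r['side'][0],230,90,330,210,6,'pics/c14.png')"
```

```text
time: 13.9
tcp_pos: [0.4432, 0.1176, 0.1631]
tool_rot: [0.51, -0.493, -0.501, -0.497]
force: [-0.6, 0.0, -1.7]
gripper_width: 0.0117
t 13.9 p [0.4432 0.1176 0.1631] jaw yaw 91.18 level turn(scaled) [0.0016 0.0042 0.    ] F [-0.6  0.  -1.7] w 0.0117 q6 -1.48
```

View pics/c14.png

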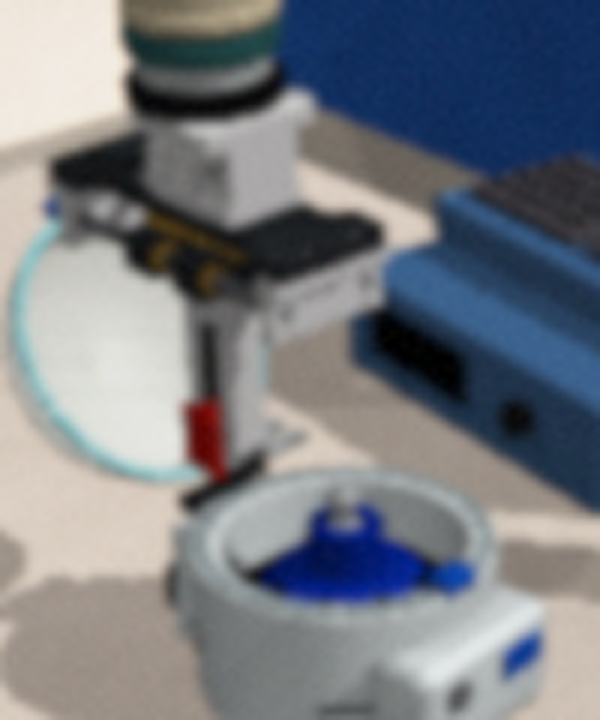

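```bash
python3 -m creep '{"delta_pos":[[0.04,0.01,-0.08],[0.04,0,-0.1],[0,0,-0.05],[0,0,0]],"turn":[[0.0016,0.0042,0.0],[0,0,0],[0,0,0.0],[0,0,0]]}';python3 -c "
from h import *;tool()"
```

```text
time: 14.4
tcp_pos: [0.4631, 0.1142, 0.1192]
tool_rot: [0.505, -0.496, -0.501, -0.498]
force: [-0.0, -0.7, -0.8]
gripper_width: 0.0115
t 14.4 p [0.4631 0.1142 0.1192] jaw yaw 90.67 level turn(scaled) [0.0003 0.002  0.    ] F [-0.  -0.7 -0.8] w 0.0115 q6 -1.48
```

```bash
python3 -m creep '{"delta_pos":[[-0.008,0.028,-0.03],[0,0,-0.02],[0,0,0],[0,0,0]],"turn":[[0.0003,0.002,0.0],[0,0,0],[0,0,0.0],[0,0,0]]}';python3 -c "
from h import *;tool()
r=grab('9');crop(r['side'][0],250,140,320,200,9,'pics/c15.png')"
```

```text
time: 14.8
tcp_pos: [0.4618, 0.1192, 0.1103]
tool_rot: [0.503, -0.497, -0.502, -0.498]
force: [0.2, -0.3, -0.3]
gripper_width: 0.0118
t 14.8 p [0.4618 0.1192 0.1103] jaw yaw 90.56 level turn(scaled) [-0.0001  0.0005  0.    ] F [ 0.2 -0.3 -0.3] w 0.0118 q6 -1.47
```

View pics/c15.png

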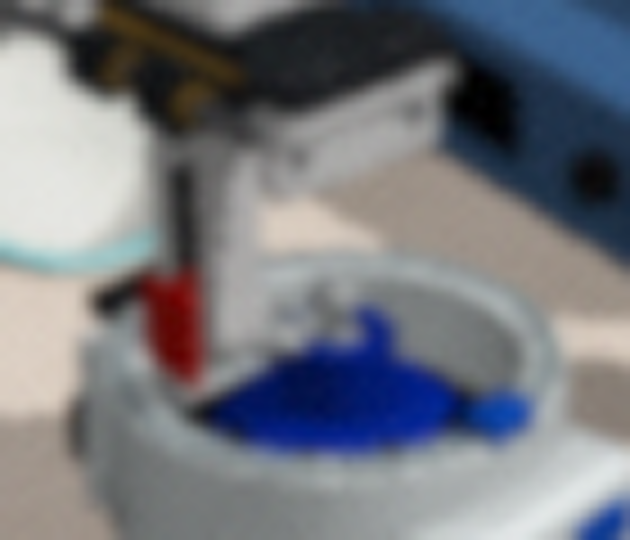

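```bash
python3 -m creep '{"delta_pos":[[-0.003,0.002,-0.025],[0,0,-0.008],[0,0,0]],"turn":[[0,0.0005,0.0],[0,0,0],[0,0,0.0]]}';python3 -c "
from h import *;s,M=tool();print(s['ft_torque'])"
```

```text
time: 15.2
tcp_pos: [0.4614, 0.1198, 0.1037]
tool_rot: [0.503, -0.497, -0.502, -0.498]
force: [0.1, -0.0, -1.4]
gripper_width: 0.0117
t 15.2 p [0.4614 0.1198 0.1037] jaw yaw 90.58 level turn(scaled) [-0.0001  0.0004  0.    ] F [ 0.1 -0.  -1.4] w 0.0117 q6 -1.47
[0.01772275 0.01054691 0.00137096]
```

```bash
python3 -m creep '{"delta_pos":[[0,0,-0.009],[0,0,0]],"turn":[[0,0.0004,0.0],[0,0,0]]}';python3 -c "
from h import *;s,M=tool();print(s['ft_torque'])";python3 -m creep '{"delta_pos":[[0,0,-0.009],[0,0,0]],"turn":[[0,0,0.0],[0,0,0]]}';python3 -c "
from h import *;s,M=tool();print(s['ft_torque'])"
```

```text
time: 15.4
tcp_pos: [0.4613, 0.1199, 0.1017]
tool_rot: [-0.502, 0.497, 0.503, 0.497]
force: [-0.3, 0.6, -1.3]
gripper_width: 0.012
t 15.4 p [0.4613 0.1199 0.1017] jaw yaw 90.59 level turn(scaled) [-0.0001 -0.     -0.    ] F [-0.3  0.6 -1.3] w 0.012 q6 -1.47
[ 0.04442362  0.03612519 -0.03463096]
time: 15.6
tcp_pos: [0.4614, 0.1199, 0.0998]
tool_rot: [-0.502, 0.497, 0.503, 0.497]
force: [0.8, 0.4, -1.4]
gripper_width: 0.012
t 15.6 p [0.4614 0.1199 0.0998] jaw yaw 90.58 level turn(scaled) [-0.0001 -0.     -0.    ] F [ 0.8  0.4 -1.4] w 0.012 q6 -1.47
[-0.01454872  0.00138893 -0.00563541]
```

```bash
for i in 1; do python3 -m creep '{"delta_pos":[[0,0,-0.006],[0,0,0]],"turn":[[0,0,0.0],[0,0,0]]}'; python3 -c "
from h import *;s,M=tool();print(s['ft_torque'])"; done; python3 -m creep '{"delta_pos":[[0,0,-0.006],[0,0,0]],"turn":[[0,0,0.0],[0,0,0]]}';python3 -c "
from h import *;s,M=tool();print(s['ft_torque'])"
```

```text
time: 15.8
tcp_pos: [0.4618, 0.1199, 0.0988]
tool_rot: [0.503, -0.497, -0.502, -0.498]
force: [-0.1, -0.0, 1.0]
gripper_width: 0.0114
t 15.8 p [0.4618 0.1199 0.0988] jaw yaw 90.58 level turn(scaled) [-0.0001  0.0002  0.    ] F [-0.1 -0.   1. ] w 0.0114 q6 -1.47
[ 0.02744311  0.02167924 -0.01126805]
time: 16.0
tcp_pos: [0.4624, 0.12, 0.0984]
tool_rot: [0.503, -0.497, -0.502, -0.498]
force: [-1.3, -0.3, 2.2]
gripper_width: 0.0115
t 16.0 p [0.4624 0.12   0.0984] jaw yaw 90.58 level turn(scaled) [-0.0002  0.0007  0.    ] F [-1.3 -0.3  2.2] w 0.0115 q6 -1.47
[ 0.03482889  0.09083646 -0.00679134]
```

```bash
python3 -m creep '{"delta_pos":[[-0.003,0,0.008],[0,0,0]],"turn":[[0,0.0007,0.0],[0,0,0]]}';python3 -c "
from h import *;s,M=tool();print(s['ft_torque'])"
```

```text
time: 16.2
tcp_pos: [0.4616, 0.1199, 0.0999]
tool_rot: [-0.502, 0.497, 0.503, 0.498]
force: [0.6, -0.5, -1.8]
gripper_width: 0.0114
t 16.2 p [0.4616 0.1199 0.0999] jaw yaw 90.58 level turn(scaled) [-0.0002 -0.0001 -0.    ] F [ 0.6 -0.5 -1.8] w 0.0114 q6 -1.47
[0.0180492  0.0412343  0.00858656]
```

```bash
python3 -m creep '{"delta_pos":[[0.025,0,-0.001],[0.025,0,0],[0,0,0]],"turn":[[0,0,0.0],[0,0,0],[0,0,0]]}';python3 -c "
from h import *;s,M=tool();print(s['ft_torque'])"
```

```text
time: 16.5
tcp_pos: [0.4703, 0.1199, 0.099]
tool_rot: [-0.501, 0.499, 0.504, 0.496]
force: [-1.5, 0.7, 1.5]
gripper_width: 0.0112
t 16.5 p [0.4703 0.1199 0.099 ] jaw yaw 90.58 level turn(scaled) [-0.0001 -0.0015 -0.    ] F [-1.5  0.7  1.5] w 0.0112 q6 -1.48
[ 0.10354291  0.30672551 -0.00432908]
```

```bash
python3 -m creep '{"delta_pos":[[0.0,0,0.004],[0,0,0]],"turn":[[0,-0.0015,0.0],[0,0,0]]}';python3 -c "
from h import *;s,M=tool();print(s['ft_torque'])"
```

```text
time: 16.7
tcp_pos: [0.4695, 0.1199, 0.0993]
tool_rot: [-0.502, 0.498, 0.503, 0.497]
force: [-0.8, 0.4, -0.5]
gripper_width: 0.0113
t 16.7 p [0.4695 0.1199 0.0993] jaw yaw 90.58 level turn(scaled) [-0.0001 -0.0007 -0.    ] F [-0.8  0.4 -0.5] w 0.0113 q6 -1.48
[ 0.04640759  0.22982214 -0.02985794]
```

```bash
python3 -m creep '{"delta_pos":[[0.01,0,0.003],[0.01,0,0.001],[0,0,0]],"turn":[[0,-0.0007,0.0],[0,0,0],[0,0,0]]}';python3 -c "
from h import *;s,M=tool();print(s['ft_torque'])
r=grab('10');crop(r['side'][0],250,140,320,200,9,'pics/c16.png')"
```

```text
time: 17.0
tcp_pos: [0.4744, 0.1199, 0.1002]
tool_rot: [0.503, -0.497, -0.502, -0.498]
force: [-0.7, 0.6, -1.1]
gripper_width: 0.0119
t 17.0 p [0.4744 0.1199 0.1002] jaw yaw 90.58 level turn(scaled) [-0.0001  0.0006  0.    ] F [-0.7  0.6 -1.1] w 0.0119 q6 -1.48
[ 0.02761919 -0.00165736 -0.01736427]
```

View pics/c16.png

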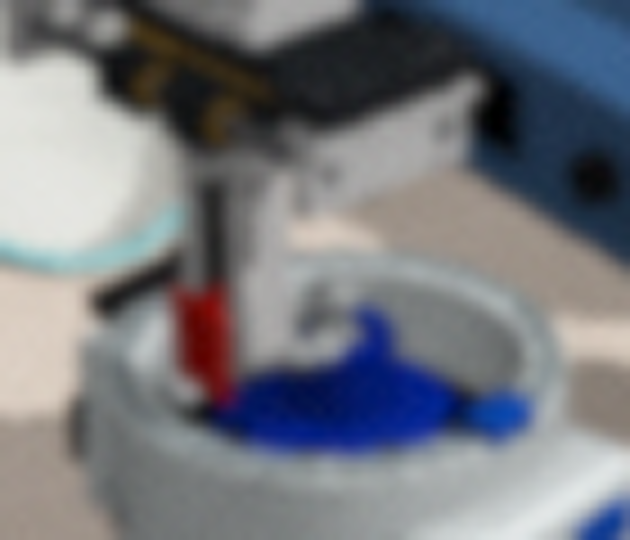

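```bash
python3 -m creep '{"delta_pos":[[0.015,0,-0.002],[0.005,0,0],[0,0,0]],"turn":[[0,0.0006,0.0],[0,0,0],[0,0,0]]}';python3 -c "
from h import *;s,M=tool();print(s['ft_torque'])"
```

```text
time: 17.4
tcp_pos: [0.4781, 0.1199, 0.1]
tool_rot: [-0.502, 0.498, 0.503, 0.497]
force: [-1.6, 0.1, 0.7]
gripper_width: 0.0117
t 17.4 p [0.4781 0.1199 0.1   ] jaw yaw 90.58 level turn(scaled) [-0.0001 -0.0004 -0.    ] F [-1.6  0.1  0.7] w 0.0117 q6 -1.48
[0.06369384 0.23591679 0.0011187 ]
```

```bash
python3 -m creep '{"delta_pos":[[0.015,0,0],[0.005,0,0]],"turn":[[0,-0.0004,0.0],[0,0,0]]}';python3 -c "
from h import *;s,M=tool();print(s['ft_torque'])"
```

```text
time: 17.6
tcp_pos: [0.4806, 0.12, 0.0999]
tool_rot: [-0.502, 0.498, 0.504, 0.497]
force: [-3.3, -0.4, 1.5]
gripper_width: 0.0115
t 17.6 p [0.4806 0.12   0.0999] jaw yaw 90.58 level turn(scaled) [-0.0002 -0.0011 -0.    ] F [-3.3 -0.4  1.5] w 0.0115 q6 -1.48
[ 0.09408823  0.55892594 -0.01406758]
```

```bash
python3 -m creep '{"delta_pos":[[0.015,0,0.001],[0.006,0,0]],"turn":[[0,-0.0011,0.0],[0,0,0]]}';python3 -c "
from h import *;s,M=tool();print(s['ft_torque'])"
```

```text
time: 17.8
tcp_pos: [0.4825, 0.1201, 0.0998]
tool_rot: [-0.501, 0.499, 0.504, 0.496]
force: [-4.5, -0.5, 2.8]
gripper_width: 0.0115
t 17.8 p [0.4825 0.1201 0.0998] jaw yaw 90.58 level turn(scaled) [-0.0002 -0.0015 -0.    ] F [-4.5 -0.5  2.8] w 0.0115 q6 -1.48
[0.10010351 0.8565517  0.0433559 ]
```

```bash
python3 -m creep '{"delta_pos":[[0.015,0,0.001],[0.005,0,0]],"turn":[[0,-0.001,0.0],[0,0,0]]}';python3 -c "
from h import *;s,M=tool();print(s['ft_torque'])"
```

```text
time: 18.0
tcp_pos: [0.4838, 0.1201, 0.0998]
tool_rot: [-0.501, 0.499, 0.504, 0.496]
force: [-6.2, 0.4, 4.7]
gripper_width: 0.0114
t 18.0 p [0.4838 0.1201 0.0998] jaw yaw 90.59 level turn(scaled) [-0.0001 -0.0024 -0.    ] F [-6.2  0.4  4.7] w 0.0114 q6 -1.48
[0.07908673 0.98429192 0.03759961]
```

```bash
python3 -m creep '{"delta_pos":[[0.012,0,0.003],[0.006,0,0]],"turn":[[0,-0.005,0.0],[0,-0.003,0]]}';python3 -c "
from h import *;s,M=tool();print(s['ft_torque'])"
```

```text
time: 18.2
tcp_pos: [0.4841, 0.12, 0.0996]
tool_rot: [0.505, -0.495, -0.5, -0.5]
force: [-5.7, 0.8, 3.6]
gripper_width: 0.0115
t 18.2 p [0.4841 0.12   0.0996] jaw yaw 90.58 level turn(scaled) [-0.      0.0034  0.    ] F [-5.7  0.8  3.6] w 0.0115 q6 -1.48
[0.09557901 1.07473772 0.05715104]
```

```bash
python3 -m creep '{"delta_pos":[[0.018,0,0.006],[0.018,0,0.003]],"turn":[[0,0.001,0.0],[0,0.0,0]]}';python3 -c "
from h import *;s,M=tool();print(s['ft_torque'])"
```

```text
time: 18.4
tcp_pos: [0.4858, 0.12, 0.1002]
tool_rot: [-0.502, 0.498, 0.503, 0.497]
force: [-6.8, 0.9, 2.4]
gripper_width: 0.0114
t 18.4 p [0.4858 0.12   0.1002] jaw yaw 90.58 level turn(scaled) [ 0.0001 -0.0009  0.    ] F [-6.8  0.9  2.4] w 0.0114 q6 -1.48
[0.12609091 1.33024992 0.03903725]
```

```bash
python3 -m creep '{"delta_pos":[[0.022,0,0.004],[0.022,0,0.003]],"turn":[[0,-0.002,0.0],[0,-0.002,0]]}';python3 -c "
from h import *;s,M=tool();print(s['ft_torque'])"
```

```text
time: 18.6
tcp_pos: [0.4877, 0.1199, 0.0999]
tool_rot: [-0.501, 0.499, 0.504, 0.496]
force: [-9.1, -0.4, 3.8]
gripper_width: 0.012
t 18.6 p [0.4877 0.1199 0.0999] jaw yaw 90.58 level turn(scaled) [ 0.0002 -0.0016  0.    ] F [-9.1 -0.4  3.8] w 0.012 q6 -1.48
[0.15339827 1.71268031 0.0445062 ]
```

```bash
python3 -m creep '{"delta_pos":[[0.024,0,0.005]],"turn":[[0,-0.003,0.0]]}';python3 -c "
from h import *;s,M=tool();print(s['ft_torque'])"
```

```text
time: 18.7
tcp_pos: [0.4885, 0.1199, 0.1001]
tool_rot: [-0.502, 0.499, 0.503, 0.496]
force: [-9.5, 0.4, 4.0]
gripper_width: 0.0117
t 18.7 p [0.4885 0.1199 0.1001] jaw yaw 90.57 level turn(scaled) [ 0.0003 -0.0013  0.    ] F [-9.5  0.4  4. ] w 0.0117 q6 -1.48
[0.16133881 1.73180386 0.02214136]
```

```bash
python3 -m creep '{"delta_pos":[[0.024,0,0.005]],"turn":[[0,-0.003,0.0]]}';python3 -c "
from h import *;s,M=tool();print(s['ft_torque'])"
```

```text
time: 18.8
tcp_pos: [0.4889, 0.1199, 0.1001]
tool_rot: [-0.502, 0.499, 0.503, 0.496]
force: [-8.9, 0.4, 3.5]
gripper_width: 0.0117
t 18.8 p [0.4889 0.1199 0.1001] jaw yaw 90.57 level turn(scaled) [ 0.0004 -0.0011  0.    ] F [-8.9  0.4  3.5] w 0.0117 q6 -1.48
[0.15798981 1.78996754 0.06684373]
```

```bash
python3 -m creep '{"delta_pos":[[0.03,0,0.005]],"turn":[[0,-0.003,0.0]]}';python3 -c "
from h import *;s,M=tool();print(s['ft_torque'])"
```

```text
time: 18.9
tcp_pos: [0.49, 0.1198, 0.1]
tool_rot: [-0.502, 0.499, 0.503, 0.496]
force: [-11.2, -0.1, 3.9]
gripper_width: 0.0114
t 18.9 p [0.49   0.1198 0.1   ] jaw yaw 90.57 level turn(scaled) [ 0.0005 -0.0014  0.    ] F [-11.2  -0.1   3.9] w 0.0114 q6 -1.48
[0.12550992 1.95268907 0.07373566]
```

```bash
python3 -m creep '{"delta_pos":[[0.03,0,0.005]],"turn":[[0,-0.003,0.0]]}';python3 -c "
from h import *;s,M=tool();print(s['ft_torque'])"
```

```text
time: 19.0
tcp_pos: [0.4907, 0.1198, 0.1]
tool_rot: [-0.502, 0.499, 0.503, 0.496]
force: [-10.5, -0.6, 3.8]
gripper_width: 0.0117
t 19.0 p [0.4907 0.1198 0.1   ] jaw yaw 90.57 level turn(scaled) [ 0.0006 -0.0018  0.    ] F [-10.5  -0.6   3.8] w 0.0117 q6 -1.48
[0.17894946 2.03993665 0.07189821]
```

```bash
python3 -m creep '{"delta_pos":[[0.034,0,0.006]],"turn":[[0,-0.003,0.0]]}';python3 -c "
from h import *;s,M=tool();print(s['ft_torque'])"
```

```text
time: 19.1
tcp_pos: [0.4917, 0.1198, 0.1]
tool_rot: [-0.501, 0.5, 0.504, 0.495]
force: [-11.9, -0.5, 4.7]
gripper_width: 0.0116
t 19.1 p [0.4917 0.1198 0.1   ] jaw yaw 90.57 level turn(scaled) [ 0.0006 -0.0025  0.    ] F [-11.9  -0.5   4.7] w 0.0116 q6 -1.48
[ 0.16184938  2.21823161 -0.02358936]
```

```bash
python3 -m creep '{"delta_pos":[[0.034,0,0.006]],"turn":[[0,-0.003,0.0]]}';python3 -c "
from h import *;s,M=tool();print(s['ft_torque'])"
```

```text
time: 19.2
tcp_pos: [0.4924, 0.1198, 0.1001]
tool_rot: [-0.5, 0.501, 0.505, 0.494]
force: [-12.4, 1.0, 5.1]
gripper_width: 0.0116
t 19.2 p [0.4924 0.1198 0.1001] jaw yaw 90.57 level turn(scaled) [ 0.0008 -0.0035  0.    ] F [-12.4   1.    5.1] w 0.0116 q6 -1.48
[1.79217225e-01 2.33758975e+00 1.70951955e-03]
```

```bash
python3 -m creep '{"delta_pos":[[0.036,0,0.008]],"turn":[[0,-0.006,0.0]]}';python3 -c "
from h import *;s,M=tool();print(s['ft_torque'])"
```

```text
time: 19.3
tcp_pos: [0.4932, 0.1197, 0.1002]
tool_rot: [-0.502, 0.5, 0.503, 0.495]
force: [-12.7, 1.1, 5.3]
gripper_width: 0.0119
t 19.3 p [0.4932 0.1197 0.1002] jaw yaw 90.56 level turn(scaled) [ 0.0009 -0.0018  0.    ] F [-12.7   1.1   5.3] w 0.0119 q6 -1.48
[0.20181582 2.37446716 0.01193247]
```

```bash
python3 -m creep '{"delta_pos":[[0.036,0,0.008]],"turn":[[0,-0.005,0.0]]}';python3 -c "
from h import *;s,M=tool();print(s['ft_torque'])"
```

```text
time: 19.4
tcp_pos: [0.4935, 0.1197, 0.1002]
tool_rot: [-0.502, 0.499, 0.503, 0.496]
force: [-12.1, 1.2, 3.6]
gripper_width: 0.0113
t 19.4 p [0.4935 0.1197 0.1002] jaw yaw 90.56 level turn(scaled) [ 0.001  -0.0012  0.    ] F [-12.1   1.2   3.6] w 0.0113 q6 -1.48
[0.1581771  2.37629867 0.02928246]
```

```bash
python3 -c "
from h import *
r=grab('11');crop(r['side'][0],255,140,325,200,9,'pics/c17.png');tool()"
```

```text
t 19.5 p [0.4936 0.1197 0.1002] jaw yaw 90.56 level turn(scaled) [ 0.001  -0.0012  0.    ] F [-12.1   2.1   3.6] w 0.0117 q6 -1.48
```

View pics/c17.png

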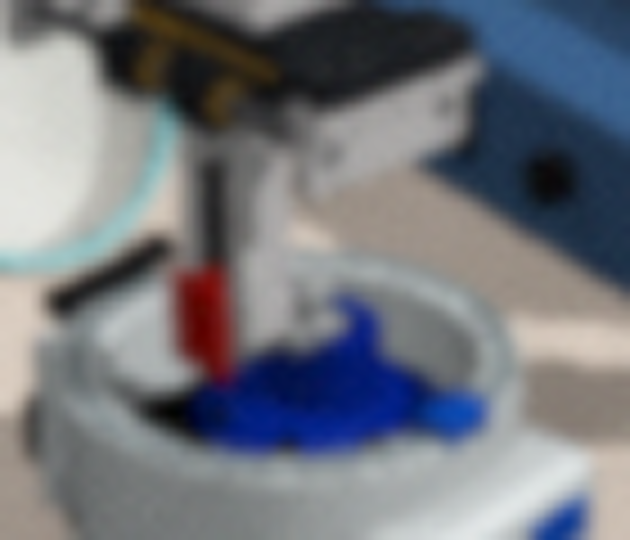

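```bash
python3 - <<'E'
from h import *
A=[load(t)["side"][0] for t in("5","9","10","11")]
cv2.imwrite("pics/c18.png",np.vstack([np.hstack([cv2.resize(a[155:200,265:315],None,fx=7,fy=6,interpolation=2) for a in A[i:i+2]]) for i in(0,2)]))
for a in A:
    hs=cv2.cvtColor(a,cv2.COLOR_BGR2HSV).astype(int);m=(abs(hs[...,0]-118)<12)&(hs[...,1]>130)
    print([ (v,np.where(m[v,270:305])[0].max()+270) for v in range(172,184)], a[178,288:304].tolist()[0:0])
    print(hs[178,286:304,1])
p0=proj("side",[.5195,.12,.09]);p1=proj("side",[.5275,.12,.09]);print("8mm x ->",p1-p0)
E
```

```text
Traceback (most recent call last):
ValueError: zero-size array to reduction operation maximum which has no identity
```

View pics/c18.png

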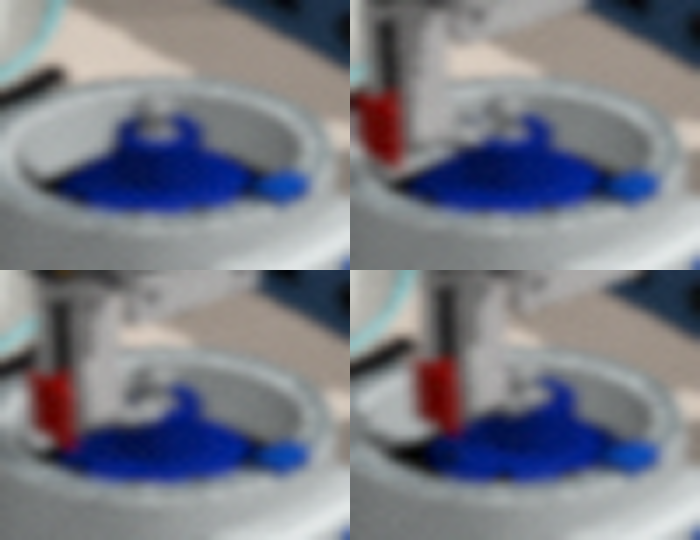

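```bash
python3 - <<'E'
from h import *
np.set_printoptions(linewidth=220)
A=[load(t)["side"][0] for t in("5","9","10","11")]
for v in (176,177,178,179):
  for a in A:
    hs=cv2.cvtColor(a,cv2.COLOR_BGR2HSV).astype(int);print(v,hs[v,286:304,1])
print("left skirt")
for v in (184,186,188):
  for a in A:
    hs=cv2.cvtColor(a,cv2.COLOR_BGR2HSV).astype(int);print(v,a[v,268:290,0])
p0=proj("side",[.5195,.12,.09])
for d in (4,8,12):print(d,proj("side",[.5195+d/1000,.12,.09])-p0)
E
```

```text
176 [ 22  18  28  63 135 200 187 119  54  17   6  10  10   8  10   9   7   9]
176 [ 19  17  30  61 131 207 188 119  52  20   8   8   8  12   6   8  11   9]
176 [  6   6  21  63 136 201 182 113  45  18  10  10   8  12   4   8  11  11]
176 [  3   2   2   6   9  16  46 100 190 227 170  84  23  10   8  11   9   9]
177 [ 66  55  55  80 136 204 214 139  57  21   8  12   6  10  12  12   9   7]
177 [ 66  53  51  80 138 205 210 136  56  18   8  10  10  12  10  10  10  11]
177 [  5   9  26  71 139 208 204 130  55  16   8   8  10  12  12  10   8   9]
177 [  2   6  10  17  35  64 113 169 222 229 172  82  26  12  10   8  11   9]
178 [135 119 124 143 188 227 214 148  67  27   8   8  12   8   6  11  11  13]
178 [147 124 125 145 182 233 213 144  68  26  14  10  12   8   8   8   9  11]
178 [  5  26  65 129 185 224 214 145  65  24  10   8  10   6   8   8  11   9]
178 [ 37  32  33  53  93 146 191 228 239 240 176  90  37  13  10   9   7   6]
179 [202 199 195 211 232 240 219 169 103  62  38  21  13  13   8  11   9   7]
179 [208 195 197 215 235 240 225 165 100  66  40  17  14   8   8  11  13   9]
179 [ 28
[... 671 characters left out ...]
98 107 107 109 106 107 103 100 101  99 105 108 116]
186 [126 114  86  62  47  53  72  83  88  97 106 109 109 104 106 102  99  97  97 101 105 115]
186 [156 137 102  64  37  23   9  22  39  60  64  69  95 117 129 129 132 133 127 127 127 129]
188 [147 151 152 143 132 120 110  90  81  97 118 127 128 129 134 134 130 133 136 136 142 144]
188 [151 154 153 146 136 122 111  90  81  99 118 130 130 134 135 134 133 136 138 140 143 142]
188 [146 149 147 146 133 122 111  92  85 102 123 127 131 132 134 134 132 130 131 132 133 138]
188 [150 154 151 143 132 108  89  67  52  64  87 103 115 124 128 131 131 124 108 105 126 141]
4 [ 0.95980248 -0.4188426 ]
8 [ 1.91645813 -0.83631197]
12 [ 2.86998239 -1.25241486]
```

```bash
python3 - <<'E'
from h import *
def sat(t):
    s=load(t)["side"][0];return cv2.cvtColor(s,cv2.COLOR_BGR2HSV)[...,1].astype(np.float32)
a,b=sat("10"),sat("11")
k=8
A=cv2.resize(a[165:200,270:310],None,fx=k,fy=k,interpolation=cv2.INTER_CUBIC);B=cv2.resize(b[160:205,265:320],None,fx=k,fy=k,interpolation=cv2.INTER_CUBIC)
for (x0,x1,y0,y1) in((287,298,172,181),(289,299,174,186),(290,298,173,179)):
    T=A[(y0-165)*k:(y1-165)*k,(x0-270)*k:(x1-270)*k]
    R=cv2.matchTemplate(B,T,cv2.TM_CCOEFF_NORMED);_,mx,_,loc=cv2.minMaxLoc(R);print("hub shift",loc[0]/k+265-x0,loc[1]/k+160-y0,mx)
# red tab shift
def red(t):
    s=load(t)["side"][0].astype(int);return np.clip(s[...,2]-s[...,0],0,None).astype(np.float32)
a,b=red("10"),red("11");
A=cv2.resize(a[165:190,262:285],None,fx=k,fy=k,interpolation=2);B=cv2.resize(b[155:195,255:300],None,fx=k,fy=k,interpolation=2)
R=cv2.matchTemplate(B,A,cv2.TM_CCOEFF_NORMED);_,mx,_,loc=cv2.minMaxLoc(R);print("tab shift",loc[0]/k+255-262,loc[1]/k+155-165,mx)
print("pred tab shift",proj("side",[.4416+.0192,.12,.115])-proj("side",[.4416,.12,.115]))
E
```

```text
hub shift 3.125 -1.125 0.9705239534378052
hub shift 3.25 -0.25 0.9812710881233215
hub shift 3.375 -1.0 0.995323896408081
tab shift 4.875 -2.25 0.9850317239761353
pred tab shift [ 4.93641757 -2.09511844]
```

```bash
python3 - <<'E'
from h import *
A=[load(t)["side"][0] for t in("5","10","11")]
cv2.imwrite("pics/c19.png",np.hstack([cv2.resize(a[162:186,280:302],None,fx=12,fy=16,interpolation=2) for a in A]))
E
```

```text
(no output)
```

View pics/c19.png

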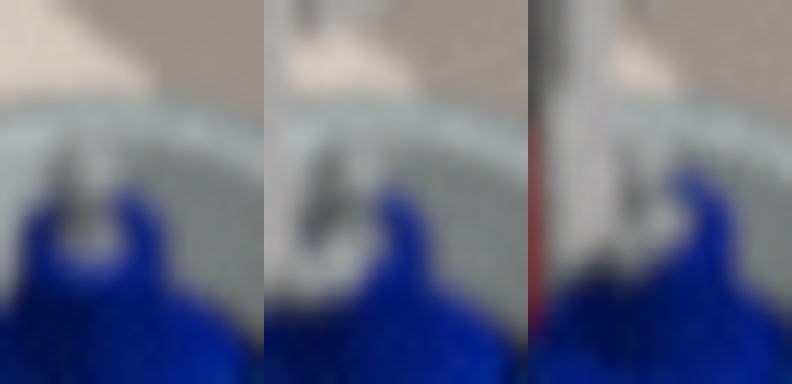

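```bash
cat >> h.py <<'E'
def satch(t):
    s=load(t)["side"][0];return cv2.cvtColor(s,cv2.COLOR_BGR2HSV)[...,1].astype(np.float32)
def hubshift(t,ref="10",k=8):
    a,b=satch(ref),satch(t)
    A=cv2.resize(a[165:200,270:310],None,fx=k,fy=k,interpolation=cv2.INTER_CUBIC);B=cv2.resize(b[160:205,265:320],None,fx=k,fy=k,interpolation=cv2.INTER_CUBIC)
    for (x0,x1,y0,y1) in((287,298,172,181),(289,299,174,186),(290,298,173,179)):
        T=A[(y0-165)*k:(y1-165)*k,(x0-270)*k:(x1-270)*k]
        R=cv2.matchTemplate(B,T,cv2.TM_CCOEFF_NORMED);_,mx,_,loc=cv2.minMaxLoc(R);print("hub shift",loc[0]/k+265-x0,loc[1]/k+160-y0,round(mx,3),"mm x",round((loc[0]/k+265-x0)/.24,1))
E
python3 -c "
from h import *;s,M=tool();print(s['effort'],s['joint_pos'])"
python3 -m creep '{"delta_pos":[[-0.01,0,0]],"turn":[[0,0,0.0]]}';python3 -c "
from h import *;r=grab('12');s,M=tool();print(s['ft_torque']);hubshift('12');hubshift('5');print(s['effort'],s['joint_pos'])"
```

```text
t 19.5 p [0.4936 0.1197 0.1002] jaw yaw 90.56 level turn(scaled) [ 0.001  -0.0012  0.    ] F [-12.1   2.1   3.6] w 0.0117 q6 -1.48
[ -1.80692453 -34.56640005 -26.56125247  -0.64980771  -4.50403824
   0.04154682] [ 0.10296229  0.2631178   1.80592319 -0.00313243  1.07649514 -1.47613932]
time: 19.6
tcp_pos: [0.4877, 0.1198, 0.0995]
tool_rot: [-0.5, 0.501, 0.505, 0.494]
force: [-7.0, -0.1, 6.7]
gripper_width: 0.0115
t 19.7 p [0.4881 0.1198 0.0998] jaw yaw 90.57 level turn(scaled) [ 0.001  -0.0032  0.    ] F [-6.7  0.4  4.4] w 0.0115 q6 -1.48
[0.15816661 1.41224323 0.03840564]
hub shift 2.0 -0.125 0.99 mm x 8.3
hub shift 2.0 0.125 0.996 mm x 8.3
hub shift 2.0 -0.25 0.998 mm x 8.3
hub shift 0.0 -0.25 0.966 mm x 0.0
hub shift 0.0 -0.125 0.999 mm x 0.0
hub shift 0.0 0.0 0.999 mm x 0.0
[ -1.19399596 -33.16184521 -22.71443367  -0.47802759  -2.71070994
   0.03465513] [ 0.10382831  0.25965337  1.81240977 -0.00239597  1.07996842 -1.4757409 ]
```

```bash
python3 -m creep '{"delta_pos":[[-0.015,0,0.001],[-0.01,0,0.001],[0,0,0]],"turn":[[0,-0.008,0.0],[0,-0.003,0],[0,0,0]]}' - 60;python3 -c "
from h import *;r=grab('13');s,M=tool();print(s['ft_torque']);hubshift('13');im=r['side'][0];crop(im,255,140,325,200,9,'pics/c20.png')"
```

```text
time: 20.0
tcp_pos: [0.4811, 0.12, 0.0996]
tool_rot: [0.509, -0.493, -0.496, -0.502]
force: [-2.6, 0.2, 0.9]
gripper_width: 0.0113
t 20.1 p [0.4816 0.12   0.0996] jaw yaw 90.55 level turn(scaled) [0.0009 0.0069 0.    ] F [-3.5  1.   0.7] w 0.0116 q6 -1.47
[0.18845008 0.69279197 0.01414997]
hub shift 0.625 -0.125 0.995 mm x 2.6
hub shift 0.75 0.0 0.997 mm x 3.1
hub shift 0.75 -0.125 0.998 mm x 3.1
```

View pics/c20.png

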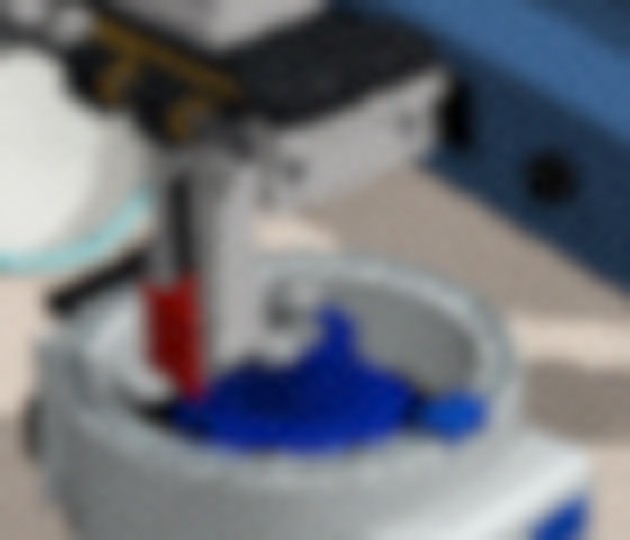

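```bash
python3 -m creep '{"delta_pos":[[0.012,0,0.005],[0.014,0,0.003]],"turn":[[0,-0.006,0.0],[0,-0.003,0]]}';python3 -c "
from h import *;s,M=tool();print(s['ft_torque'])"
```

```text
time: 20.3
tcp_pos: [0.4848, 0.1198, 0.0999]
tool_rot: [0.514, -0.487, -0.49, -0.508]
force: [-5.4, 0.3, -0.4]
gripper_width: 0.0114
t 20.3 p [0.4848 0.1198 0.0999] jaw yaw 90.53 level turn(scaled) [0.001  0.0144 0.    ] F [-5.4  0.3 -0.4] w 0.0114 q6 -1.47
[0.19043304 1.28703496 0.05012717]
```

```bash
python3 -m creep '{"delta_pos":[[0.018,0,0.002],[0.02,0,0.002]],"turn":[[0,0.0,0.0],[0,-0.001,0]]}';python3 -c "
from h import *;s,M=tool();print(s['ft_torque'])"
```

```text
time: 20.5
tcp_pos: [0.4874, 0.1197, 0.0992]
tool_rot: [0.513, -0.489, -0.492, -0.506]
force: [-8.5, 1.0, 3.0]
gripper_width: 0.0115
t 20.5 p [0.4874 0.1197 0.0992] jaw yaw 90.52 level turn(scaled) [0.0012 0.0123 0.    ] F [-8.5  1.   3. ] w 0.0115 q6 -1.47
[ 0.21919656  1.62895098 -0.01481799]
```

```bash
python3 -m creep '{"delta_pos":[[0.024,0,0.008]],"turn":[[0,-0.004,0.0]]}';python3 -m creep '{"delta_pos":[[0.024,0,0.008]],"turn":[[0,-0.004,0.0]]}';python3 -c "
from h import *;r=grab('14');s,M=tool();print(s['ft_torque']);hubshift('14')"
```

```text
time: 20.6
tcp_pos: [0.489, 0.1196, 0.0997]
tool_rot: [0.514, -0.488, -0.49, -0.508]
force: [-8.5, 1.2, 0.6]
gripper_width: 0.0118
time: 20.7
tcp_pos: [0.4896, 0.1195, 0.0998]
tool_rot: [0.515, -0.487, -0.489, -0.509]
force: [-10.4, 1.0, -0.3]
gripper_width: 0.0116
t 20.8 p [0.4894 0.1195 0.0997] jaw yaw 90.5 level turn(scaled) [0.0014 0.0152 0.    ] F [-9.3  1.   0.4] w 0.0115 q6 -1.47
[0.15091552 1.85614224 0.07576774]
hub shift 2.25 -0.75 0.986 mm x 9.4
hub shift 2.375 -0.375 0.99 mm x 9.9
hub shift 2.375 -0.875 0.996 mm x 9.9
```

```bash
python3 -m creep '{"delta_pos":[[0.03,0,0.005]],"turn":[[0,-0.002,0.0]]}';python3 -c "
from h import *;s,M=tool();print(s['ft_torque'])"
```

```text
time: 20.9
tcp_pos: [0.4905, 0.1194, 0.0993]
tool_rot: [0.514, -0.488, -0.49, -0.508]
force: [-10.7, 0.5, 3.8]
gripper_width: 0.0117
t 20.9 p [0.4905 0.1194 0.0993] jaw yaw 90.49 level turn(scaled) [0.0015 0.0141 0.    ] F [-10.7   0.5   3.8] w 0.0117 q6 -1.47
[0.20772164 2.09539646 0.0313355 ]
```

```bash
python3 -m creep '{"delta_pos":[[0.032,0,0.005]],"turn":[[0,-0.002,0.0]]}';python3 -c "
from h import *;s,M=tool();print(s['ft_torque'])"
```

```text
time: 21.0
tcp_pos: [0.4919, 0.1194, 0.099]
tool_rot: [0.513, -0.489, -0.491, -0.507]
force: [-12.2, 1.4, 5.9]
gripper_width: 0.0116
t 21.0 p [0.4919 0.1194 0.099 ] jaw yaw 90.48 level turn(scaled) [0.0016 0.0128 0.    ] F [-12.2   1.4   5.9] w 0.0116 q6 -1.47
[0.22554798 2.20589101 0.03204955]
```

```bash
python3 -m creep '{"delta_pos":[[0.032,0,0.012]],"turn":[[0,-0.005,0.0]]}';python3 -c "
from h import *;s,M=tool();print(s['ft_torque'])"
```

```text
time: 21.1
tcp_pos: [0.4929, 0.1193, 0.0997]
tool_rot: [0.514, -0.488, -0.489, -0.508]
force: [-11.1, 0.9, 0.4]
gripper_width: 0.0118
t 21.1 p [0.4929 0.1193 0.0997] jaw yaw 90.46 level turn(scaled) [0.0017 0.0142 0.    ] F [-11.1   0.9   0.4] w 0.0118 q6 -1.46
[0.27657395 2.36133275 0.02829499]
```

```bash
python3 -m creep '{"delta_pos":[[0.034,0,0.012]],"turn":[[0,-0.005,0.0]]}';python3 -c "
from h import *;r=grab('15');s,M=tool();print(s['ft_torque']);hubshift('15');crop(r['side'][0],275,155,315,190,15,'pics/c21.png')"
```

```text
time: 21.2
tcp_pos: [0.4933, 0.1192, 0.1]
tool_rot: [0.515, -0.488, -0.489, -0.508]
force: [-11.2, 0.7, -1.2]
gripper_width: 0.0118
t 21.3 p [0.4932 0.1192 0.0998] jaw yaw 90.45 level turn(scaled) [0.0018 0.015  0.    ] F [-12.4   1.5  -0.4] w 0.0115 q6 -1.46
[0.29714908 2.3074965  0.03611846]
hub shift 3.0 -1.125 0.969 mm x 12.5
hub shift 3.125 -0.375 0.98 mm x 13.0
hub shift 3.375 -1.0 0.989 mm x 14.1
```

View pics/c21.png

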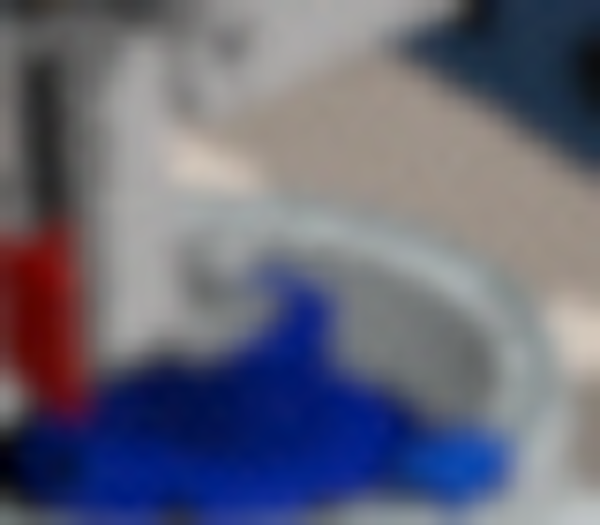

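```bash
python3 -m creep '{"delta_pos":[[0.024,-0.01,0.006]],"turn":[[0,-0.002,0.015]]}';python3 -c "
from h import *;s,M=tool();print(s['ft_torque'])"
```

```text
time: 21.4
tcp_pos: [0.4925, 0.1174, 0.0993]
tool_rot: [0.526, -0.476, -0.502, -0.495]
force: [-9.4, 1.6, 3.0]
gripper_width: 0.0115
t 21.4 p [0.4925 0.1174 0.0993] jaw yaw 93.22 level turn(scaled) [0.0011 0.0136 0.    ] F [-9.4  1.6  3. ] w 0.0115 q6 -1.52
[0.25716333 1.83741571 0.08578137]
```

```bash
python3 -m creep '{"delta_pos":[[0.026,-0.01,0.006]],"turn":[[0,-0.002,0.015]]}';python3 -c "
from h import *;s,M=tool();print(s['ft_torque'])"
```

```text
time: 21.5
tcp_pos: [0.4951, 0.1156, 0.0996]
tool_rot: [0.537, -0.463, -0.514, -0.483]
force: [-6.0, 0.4, 3.1]
gripper_width: 0.0112
t 21.5 p [0.4951 0.1156 0.0996] jaw yaw 96.04 level turn(scaled) [0.0003 0.014  0.    ] F [-6.   0.4  3.1] w 0.0112 q6 -1.58
[0.25565751 1.32784817 0.01360672]
```

```bash
python3 -c "
from h import *;r=grab('16');s,M=tool();print(s['ft_torque']);hubshift('16');crop(r['side'][0],275,155,315,190,15,'pics/c22.png')"
```

```text
t 21.6 p [0.4955 0.1154 0.0997] jaw yaw 95.95 level turn(scaled) [0.0004 0.0141 0.    ] F [-6.4  1.5  0.9] w 0.0114 q6 -1.58
[0.27716098 1.43433166 0.05333136]
hub shift 2.25 0.125 0.886 mm x 9.4
hub shift 2.375 0.5 0.964 mm x 9.9
hub shift -11.75 -4.625 0.955 mm x -49.0
```

View pics/c22.png

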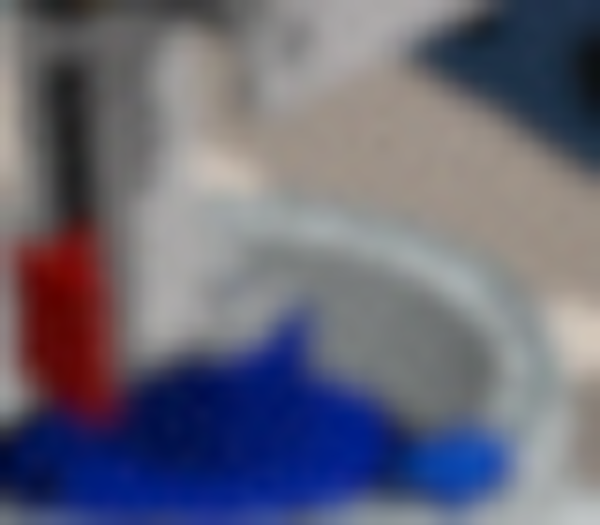

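```bash
python3 -m creep '{"delta_pos":[[-0.01,0,0],[-0.01,0,0]],"turn":[[0,0.005,0],[0,0.004,0]]}';python3 -c "
from h import *;s,M=tool();print(s['ft_torque'])"
```

```text
time: 21.8
tcp_pos: [0.491, 0.1155, 0.0997]
tool_rot: [0.529, -0.47, -0.521, -0.477]
force: [-3.1, 1.4, 1.5]
gripper_width: 0.0113
t 21.8 p [0.491  0.1155 0.0997] jaw yaw 95.95 level turn(scaled) [0.0002 0.0048 0.    ] F [-3.1  1.4  1.5] w 0.0113 q6 -1.58
[0.21537789 0.46738766 0.09402327]
```

```bash
python3 -m creep '{"delta_pos":[[-0.01,0.002,0],[-0.005,0.002,0],[0,0,0]],"turn":[[0,0.003,0],[0,0,0],[0,0,0]]}';python3 -c "
from h import *;r=grab('17');s,M=tool();print(s['ft_torque']);hubshift('17');crop(r['side'][0],265,150,315,195,13,'pics/c23.png')"
```

```text
time: 22.1
tcp_pos: [0.4904, 0.1162, 0.1001]
tool_rot: [0.528, -0.471, -0.523, -0.475]
force: [-2.6, 0.2, 0.1]
gripper_width: 0.0116
t 22.2 p [0.4903 0.1162 0.1001] jaw yaw 95.95 level turn(scaled) [0.0003 0.003  0.    ] F [-2.4  0.3  0.4] w 0.0116 q6 -1.58
[0.11954449 0.48986402 0.00583914]
hub shift 1.0 0.5 0.925 mm x 4.2
hub shift 1.125 0.625 0.966 mm x 4.7
hub shift -13.0 -4.5 0.958 mm x -54.2
```

View pics/c23.png

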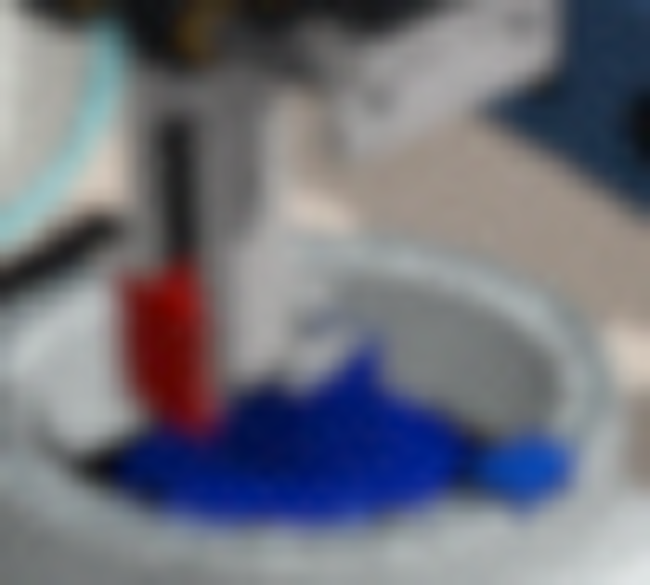

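```bash
python3 -m creep '{"delta_pos":[[-0.015,0.002,0],[-0.008,0.002,0],[0,0,0]],"turn":[[0,0.003,0],[0,0,0],[0,0,0]]}';python3 -c "
from h import *;r=grab('18');s,M=tool();print(s['ft_torque']);hubshift('18');crop(r['side'][0],265,150,315,195,13,'pics/c24.png')"
```

```text
time: 22.5
tcp_pos: [0.488, 0.1168, 0.1005]
tool_rot: [0.527, -0.473, -0.524, -0.474]
force: [-1.7, 0.2, -0.4]
gripper_width: 0.0117
t 22.6 p [0.4879 0.1168 0.1005] jaw yaw 95.95 level turn(scaled) [0.0004 0.0014 0.    ] F [-0.3 -0.1 -1.1] w 0.0116 q6 -1.58
[ 0.01557786  0.18623282 -0.02210773]
hub shift 0.25 0.25 0.909 mm x 1.0
hub shift 0.625 0.5 0.964 mm x 2.6
hub shift -13.75 -4.125 0.956 mm x -57.3
```

View pics/c24.png

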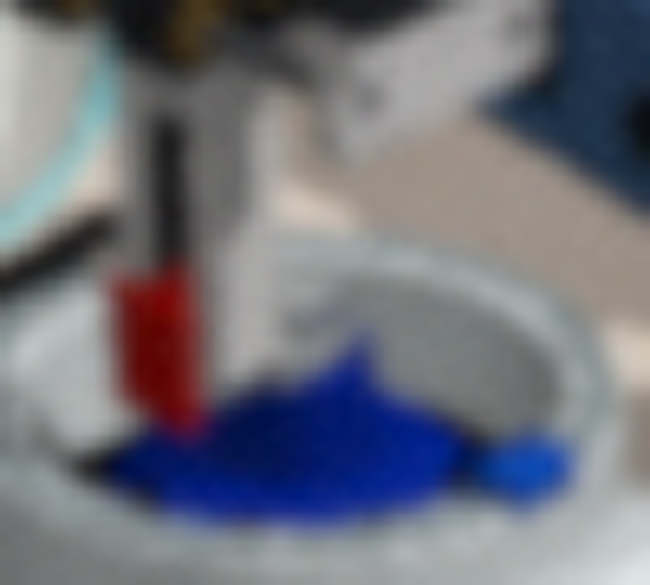

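```bash
python3 -m creep '{"delta_pos":[[-0.005,0.001,-0.002],[0,0,0]],"turn":[[0,0.002,0],[0,0,0]]}';python3 -c "
from h import *;s,M=tool();print(s['ft_torque'])"; python3 -m creep '{"delta_pos":[[0,0,0],[0,0,0],[0,0,0],[0,0,0]],"turn":[[0,0,0],[0,0,0],[0,0,0],[0,0,0]]}' 34;python3 -c "
from h import *;r=grab('19');s,M=tool();crop(r['side'][0],265,150,315,195,13,'pics/c25.png')"
```

```text
time: 22.8
tcp_pos: [0.4877, 0.1169, 0.1004]
tool_rot: [0.525, -0.474, -0.525, -0.473]
force: [-1.3, -0.2, -0.6]
gripper_width: 0.0115
t 22.8 p [0.4877 0.1169 0.1004] jaw yaw 95.94 level turn(scaled) [ 0.0004 -0.0002  0.    ] F [-1.3 -0.2 -0.6] w 0.0115 q6 -1.58
[ 0.00049409  0.143851   -0.007637  ]
time: 23.2
tcp_pos: [0.4893, 0.117, 0.1009]
tool_rot: [0.526, -0.473, -0.524, -0.474]
force: [-0.4, -0.8, 0.6]
gripper_width: 0.0337
t 23.3 p [0.4892 0.1171 0.1009] jaw yaw 95.94 level turn(scaled) [0.0003 0.0007 0.    ] F [-0.5  0.6 -1. ] w 0.0338 q6 -1.58
```

View pics/c25.png

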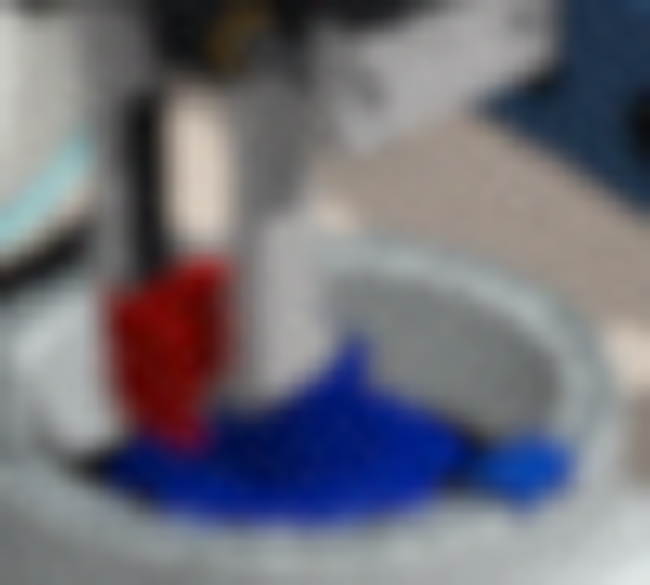

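```bash
python3 -m creep '{"delta_pos":[[0,0,0.03],[0,0,0.05],[0,0,0.1],[0,0,0.15],[0,0,0.2]],"turn":[[0,0,0],[0,0,0],[0,0,0],[0,0,0],[0,0,0]]}' 40;python3 -c "
from h import *;s,M=tool()"; python3 -m creep '{"delta_pos":[[-0.1,0,0.2],[-0.2,0,0.1],[-0.2,-0.1,0],[-0.1,-0.1,0],[0,0,0]],"turn":[[0,0,0],[0,0,0],[0,0,0],[0,0,0],[0,0,0]]}';python3 -c "
from h import *;r=grab('20');s,M=tool()
a=cv2.resize(r['side'][0][150:215,255:325],None,fx=6,fy=6,interpolation=2);b=cv2.resize(r['top'][0][175:240,250:313],None,fx=6,fy=6,interpolation=2);cv2.imwrite('pics/c26.png',np.hstack([a,b]))"
```

```text
time: 23.8
tcp_pos: [0.4849, 0.1166, 0.2073]
tool_rot: [-0.523, 0.476, 0.527, 0.471]
force: [1.1, -0.6, -0.3]
gripper_width: 0.0401
t 23.8 p [0.4849 0.1166 0.2073] jaw yaw 95.94 level turn(scaled) [ 0.0007 -0.0029  0.    ] F [ 1.1 -0.6 -0.3] w 0.0401 q6 -1.58
time: 24.3
tcp_pos: [0.3657, 0.0765, 0.2805]
tool_rot: [0.529, -0.471, -0.522, -0.475]
force: [0.7, 0.2, 0.0]
gripper_width: 0.0399
t 24.4 p [0.3682 0.0777 0.2801] jaw yaw 96.06 level turn(scaled) [-0.0002  0.0039  0.    ] F [0.9 0.2 0.6] w 0.04 q6 -1.65
```

View pics/c26.png

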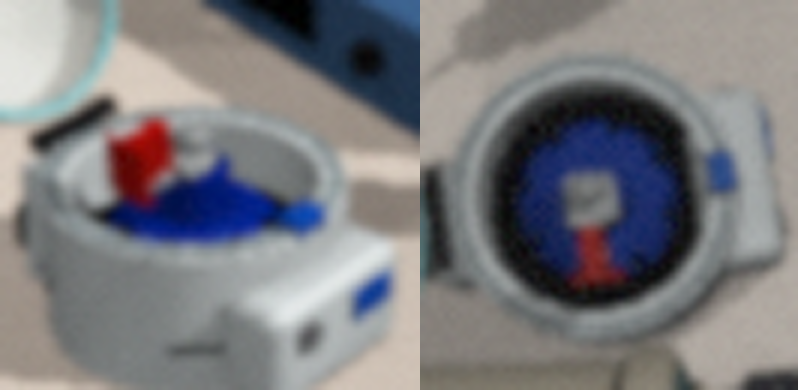

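```bash
python3 - <<'E'
from h import *
r=load("20");t=r["top"][0];hsv=cv2.cvtColor(t,cv2.COLOR_BGR2HSV).astype(int)
S=hsv[200:230,268:290]
red=((S[...,0]<12)|(S[...,0]>168))&(S[...,1]>80);v,u=np.nonzero(red);u=u+268;v=v+200
c=onz("top",u.mean(),v.mean(),.130);print("red",u.mean(),v.mean(),c,len(u))
m=((abs(hsv[...,0]-115)<15)&(hsv[...,1]>110)).astype(np.uint8);q=np.zeros_like(m);q[190:226,262:298]=m[190:226,262:298];q=cv2.morphologyEx(q,cv2.MORPH_OPEN,np.ones((3,3)))
k=max(cv2.findContours(q,cv2.RETR_EXTERNAL,cv2.CHAIN_APPROX_NONE)[0],key=cv2.contourArea);e=cv2.fitEllipse(cv2.convexHull(k));print("skirt",e,onz("top",*e[0],.066))
g=(S:=hsv[198:216,270:286])[...,1]<60;g&=S[...,2]>60;v,u=np.nonzero(g);print("steel",u.mean()+270,v.mean()+198,onz("top",u.mean()+270,v.mean()+198,.106),len(u),onz("top",u.min()+270,v.min()+198,.102),onz("top",u.max()+270,v.max()+198,.102))
yaw=np.radians(5.9);u_=np.array([np.cos(yaw),np.sin(yaw)])
print("clip origin est",c[:2]+u_*.0385)
hs=cv2.cvtColor(r["side"][0],cv2.COLOR_BGR2HSV)
hubshift("20","5")
crop(r["side"][0],265,155,305,190,18,"pics/c27.png")
E
```

```text
red 278.52542372881356 218.61016949152543 [0.47556771 0.11361949 0.13      ] 59
skirt ((279.3214416503906, 208.27418518066406), (28.223804473876953, 28.877389907836914), 179.2191925048828) [0.51657247 0.1187293  0.066     ]
steel 278.05479452054794 207.91780821917808 [0.51330942 0.11804419 0.106     ] 73 [0.52720205 0.13205815 0.102     ] [0.49982411 0.10544143 0.102     ]
clip origin est [0.51386376 0.117577  ]
hub shift 0.25 0.875 0.941 mm x 1.0
hub shift 0.25 0.625 0.966 mm x 1.0
hub shift -10.625 -4.375 0.976 mm x -44.3
```

View pics/c27.png

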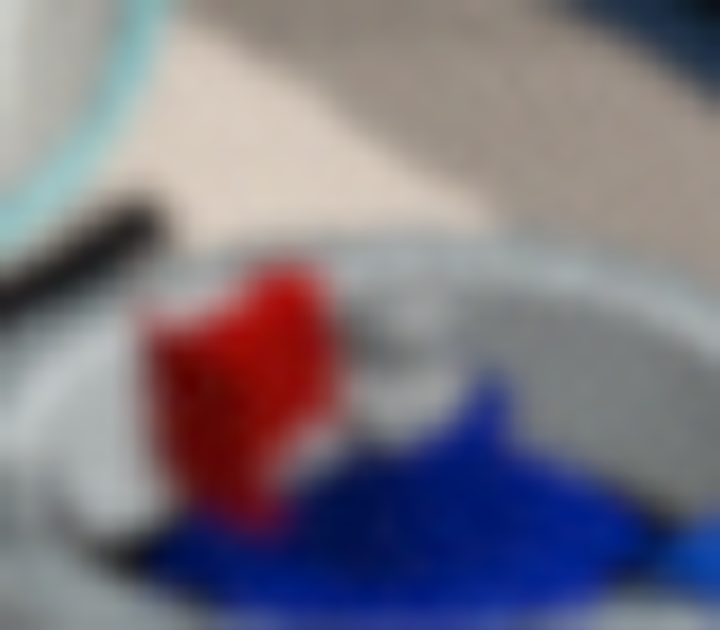

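```bash
python3 - <<'E'
from h import *
o=np.array([.5195,.120]);y=np.radians(6);u=np.array([np.cos(y),np.sin(y)]);w=np.array([-u[1],u[0]])
fs=lambda p:((proj("side",p)-[265,155]+.5)*18-.5).round(0)
ft=lambda p:((proj("top",p)-[250,175]+.5)*6-.5+[420,0]).round(0)
for x,yy,z in((-51,14,35),(-51,-14,35),(-51,-14,0),(-46,-6,35),(-20,6,35),(-20,-6,35),(-20,-6,6),(10,-12,6),(10,12,6),(0,0,20)):
    p=[*(o+u*x/1000+w*yy/1000),.0957+z/1000];print((x,yy,z),"side",fs(p),"top",ft(p))
E
python3 -c "
import cv2;from h import *
r=load('20');crop(r['top'][0],260,190,300,230,15,'pics/c28.png')"
```

```text
(-51, 14, 35) side [129. 304.] top [566. 280.]
(-51, -14, 35) side [246. 357.] top [617. 273.]
(-51, -14, 0) side [253. 536.] top [624. 278.]
(-46, -6, 35) side [233. 331.] top [602. 266.]
(-20, 6, 35) side [290. 254.] top [574. 221.]
(-20, -6, 35) side [340. 276.] top [596. 219.]
(-20, -6, 6) side [345. 423.] top [603. 224.]
(10, -12, 6) side [488. 371.] top [608. 170.]
(10, 12, 6) side [390. 327.] top [565. 175.]
(0, 0, 20) side [398. 300.] top [585. 187.]
```

View pics/c28.png

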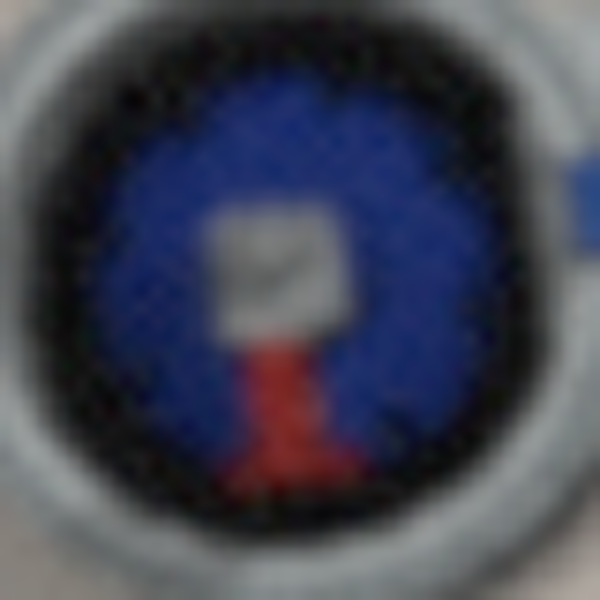

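```bash
python3 -c "
from h import *
r=grab('21');hubshift('21','20');s,M=tool()"
```

```text
hub shift 0.0 0.0 0.999 mm x 0.0
hub shift 0.0 0.0 0.999 mm x 0.0
hub shift 0.0 0.0 0.999 mm x 0.0
t 24.5 p [0.3689 0.078  0.2792] jaw yaw 96.12 level turn(scaled) [-0.0002  0.0032  0.    ] F [-0.1  0.  -0.7] w 0.0401 q6 -1.65
```

View pics/side21.png

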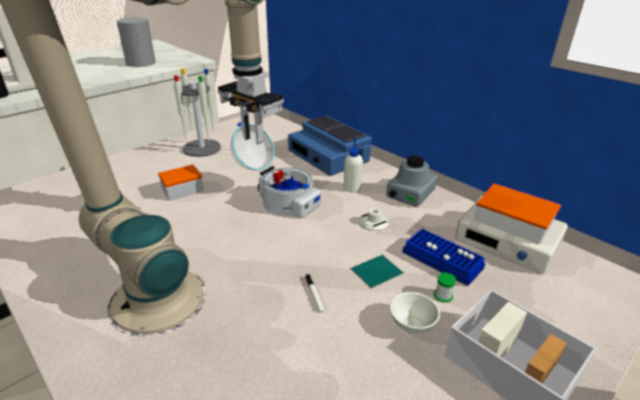

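```bash
python3 -c "
from plant import workorder,read_state
print(read_state()['time']);print(workorder.hand_in())"
```

```text
24.5
the job is handed in; nothing more can be done
None
```

I put the blue rotor on the spindle, all the way down, and snapped the clip into the groove above it. I handed the job in at 24.5 s; no verdict came back. My one real doubt is how far the drive moved while I pushed.

**Snap:** The clip did not snap on a straight push of up to 12.7 N, or on a second push at 12.4 N. It went in when I turned it slightly about the neck: the push fell from 12.4 N to 6 N while the hand moved on 2–3 mm. I then eased back until the force was about zero, let go and moved the arm clear.

**Last checks:**
- The side and top pictures show the rotor down and the clip around the neck, with nothing moving between the last two pictures.
- The wrist force was near zero and no bystander looked moved.
- The hub was back within about 1 mm of its place before the push.

**Checks that disagreed:**
- **Drive movement:** at 12 N the given stiffness means about 7.6 mm off centre, but hub tracking in the side picture read 12.5–14 mm. After allowing for rotor play and some sideways movement, I estimated 10–12 mm. That is close to the 13 mm limit, and I cannot rule out that it was touched.
- **Clip seat:** the top view put the clip's seat about 3 mm behind the rotor's centre. The side view was mixed: the plate about 2 mm past home and the lip about 3 mm short. The hand travel from first contact to rest was about 9–10 mm, which fits fully home, so I accepted it. I did not test the seat with a separate push or pull.

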